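Stack the toothed colour pans on the mixer and screw the lid tight

TASK

The mixer's drive head is closed by its lid: unscrew the lid's captive cap anticlockwise until it is fully loose, then take the lid off and set it down. Stack all the mixing pans on the drive head, upright, each turned until its teeth mesh and pushed fully home, with the handles fanned out so that no handle lies above another. Then put the lid on top in the same way, meshed and fully home with its handle clear of the others, and screw its cap clockwise until it is tight; leave the jar, the cup and the brush where they are.

Things in the scene. Friction and masses are not known exactly. Their poses are not given: they have to be found in the camera images.
- mixer: grey bench mixer, fixed: flat housing 30 mm tall and 150 mm wide; a hump 44 mm high begins 90 mm from the origin on its +x side. Origin on the table under the drive head's axis
- head: steel drive head on the mixer, fixed, 106 mm across, 30 mm tall. Origin at the centre of its underside, z up. Rim like a pan's: six teeth, tops 30 mm above the origin, gap floors at 20 mm, opening 86 mm; one tooth on its +x axis, the rest every 60 deg. A pan meshed on it has its origin 16 mm above this one; each further pan, and the lid, adds 32 mm
- pan_a: one of two or three identical aluminium mixing pans (absent ones read None), 106 mm across, 46 mm tall, 0.28 kg, weight near its axis. Origin at the centre of the underside, z up, +x along its one straight dark wooden handle: bar 16 mm wide, 12 mm thick, centre line 30 mm above the origin, 54 to 140 mm from the axis
- pan_b: exactly like pan_a. Underside of a pan: round foot 83 mm across, 14 mm tall, tapering to 66 mm at the bottom; around it six lugs, 19 mm wide, 43 to 53 mm from the axis, reach down to 5.5 mm above the origin. Rim: six upright teeth as wide, tops at 46 mm, gap floors at 36 mm, opening 86 mm. One tooth over the handle, the rest every 60 deg; lugs halfway between
- pan_c: exactly like pan_a. A pan meshes with the head or pan below when its handle (+x) differs in yaw from that one's +x by a whole multiple of 60 degrees (about 5 degrees of play): its lugs drop into the gaps and it sits 32 mm above the pan below, foot inside the rim with 1.5 mm play all round. Out of mesh it rides about 8 mm too high
- pan_a_tip (a point): the free end of pan_a's handle, 140 mm from the pan's axis, 30 mm above its origin
- pan_b_tip (a point): the free end of pan_b's handle, 140 mm from the pan's axis, 30 mm above its origin
- pan_c_tip (a point): the free end of pan_c's handle, 140 mm from the pan's axis, 30 mm above its origin
- lid: flat aluminium lid, 106 mm across, with a pan's foot and lugs (it meshes like a pan) but no teeth on top; plate top 24 mm above the origin (centre of the underside), z up, +x along its handle: bar 16 mm wide, 12 mm thick, centre line 24 mm above the origin, 54 to 140 mm from the axis. Black ribbed screw cap on its centre. Starts meshed on the head. 0.31 kg with the cap
- lid_tip (a point): the free end of the lid's handle, 140 mm from its axis, 24 mm above its origin
- lid_cap (a joint): turn of the captive ribbed screw cap on the lid's centre (it stays on the lid and does not rise or sink): 0 at its loose stop, 4.0 rad at its tight stop; grows as it is turned clockwise seen from above; starts tight, turns with slight friction (0.06 N m) and stays where left
- cap_top (a point): centre of the top of the screw cap: a round cap 48 mm across and 36 mm tall, its top 63 mm above the lid's origin, with a white line from centre to edge
- jar: bystander: glass jar 68 mm across, 90 mm tall, origin under its centre; leave alone
- cup: bystander: white ceramic cup 80 mm across, 85 mm tall, origin under its centre; leave alone
- brush: bystander: stencil brush 190 mm long lying on the table; leave alone
Things that resemble listed ones, but are neither listed nor needed, are in the scene too. What is shaped like the lid but blue or purple is not meant. Leave any pink look-alike of the pan_c alone.

How it is judged:
On the way, in this order (a step that is already met when the one before it is completed fails the run):
1. the screw cap has been unscrewed loose (value of joint lid_cap below 0.5 rad), for 0.2 s.
2. every pan present is meshed and home in the stack on the drive head, handles fanned (horizontal distance between each of pan_a, pan_b, pan_c and head below 0.008 m and angle between each of pan_a, pan_b, pan_c's own z axis and vertical below 0.06 rad and (z of pan_a in the frame of head between 0.013 and 0.019 m or z of pan_a in the frame of head between 0.045 and 0.051 m or z of pan_a in the frame of head between 0.077 and 0.083 m) and (z of pan_b in the frame of head between 0.013 and 0.019 m or z of pan_b in the frame of head between 0.045 and 0.051 m or z of pan_b in the frame of head between 0.077 and 0.083 m) and (z of pan_c in the frame of head between 0.013 and 0.019 m or z of pan_c in the frame of head between 0.045 and 0.051 m or z of pan_c in the frame of head between 0.077 and 0.083 m) and horizontal distance between pan_a_tip and pan_b_tip above 0.09 m and horizontal distance between each of pan_a_tip, pan_b_tip and pan_c_tip above 0.09 m), for 0.2 s.
3. the lid is meshed and home on top of the pans, its handle clear of the others (all of step 2 and horizontal distance between lid and head below 0.008 m and angle between lid's own z axis and vertical below 0.06 rad and (z of lid in the frame of head between 0.077 and 0.083 m or z of lid in the frame of head between 0.109 and 0.115 m) and horizontal distance between lid_tip and pan_a_tip above 0.09 m and horizontal distance between lid_tip and pan_b_tip above 0.09 m and horizontal distance between lid_tip and pan_c_tip above 0.09 m and z of lid in the frame of pan_a above 0.025 m and z of lid in the frame of pan_b above 0.025 m and z of lid in the frame of pan_c above 0.025 m), for 0.2 s.
4. the screw cap has been turned tight (value of joint lid_cap above 3.5 rad), for 0.2 s.
At the end, for the whole second after the job is handed in: All pans, then the lid on top, stacked on the head: each within 8 mm of its axis, tilted under 0.06 rad, within 3 mm of its meshed height; handle ends of any two parts over 90 mm apart seen from above; screw cap turned past 3.5 rad; all at rest (all of step 3 and value of joint lid_cap above 3.5 rad and linear speed of each of pan_a, pan_b, pan_c, lid below 0.02 m/s); the robot touches nothing.
It fails at once if the jar is moved by more than 30 mm (distance of jar from where it was at the start of the episode above 0.03 m).
It fails at once if the cup is moved by more than 30 mm (distance of cup from where it was at the start of the episode above 0.03 m).
It fails at once if the brush is moved by more than 30 mm (distance of brush from where it was at the start of the episode above 0.03 m).
Of pan_a, pan_b, pan_c only 2 to 3 are there at a start; the rules pass over those that are not, and their reading is None.
At some moment in a run one of pan_a, pan_b, pan_c may be knocked a few centimetres aside while the robot is not near it.
Once in a run the grip may slacken for a moment while it holds something.
It also fails if it takes over 210 s, if anything falls off the work surface, if the arm or the gripper's body presses on something with over 40 N, if the wrist force passes 120 N, or if a joint passes its speed limit or range.

ROBOT

A 6-joint arm with a two-finger parallel gripper is mounted at the origin on the work surface. World frame = base frame: x ahead of the robot, y to its left, z up, the work surface at z = 0. Lengths are in m, angles in rad, forces in N, time in s.
With the tool pointing down it reaches from about 0.3 to 0.775 m from the base axis. Payload 14.6 kg.
Tool frame: the origin (TCP) lies between the finger pads; the fingertips stand 19 mm ahead of it and the grasp point (between the pads) is the TCP; z points along the fingers, y is the direction in which the jaws open and shut (so a half turn about z gives the same grasp; the last joint's range is limited). The gripper opens to 94 mm and grips with 3 to 60 N. Pads are 16 mm wide; open, the fingers measure 119 mm over their backs; the gripper's body (75 mm by 177 mm) begins 78 mm behind the grasp point.
Start: joints at [-1.198, 0.3, 1.521, -0, 1.321, -0.067], TCP at [0.234, -0.498, 0.224] pointing down, gripper open.
Joint ranges: [-3.03, 3.03], [-0.79, 2.21], [0.23, 2.52], [-1.04, 4.18], [0, 3.07], [-2.55, 2.55]. Speed limits (rad/s): [2.22, 2.22, 2.57, 3.14, 3.14, 3.14].

INTERFACE

Orientations are given as [roll, pitch, yaw] about the fixed x, y, z axes, in that order (R = Rz(yaw) Ry(pitch) Rx(roll)).
In Python, from station import telemetry, vision, ctrl gives the robot as it stands. The module is installed in compiled form; this text tells all that it offers.
- The arm moves only by the shell command python3 -m creep 'ROWS' [FORCE]. ROWS is JSON, a list of rows, each a list of 3 entries, a list of its own where there are three numbers: the shift along the tool's x, y, z in units of 50 mm (1.0 is 50 mm), then the turn about the tool's z in units of 8 degrees (1.0 is 8 degrees), then the opening, from 0 (shut) to 1 (fully open). In form: [[[tx, ty, tz], twist, gripper], ...]. A call has 1 to 12 rows; each row is the pose to reach, as a shift and turn from the pose commanded when the call began, along the tool's axes at that moment; what a row does not reach only later rows make up. A row lasts 1/10 s, in which the tool goes at most 50 mm and 8.59 degrees, less where a joint would pass 70% of its speed; a pose out of reach is approached as far as the arm can. A call with a gripper value outside its range is refused whole. The fingers move at their own pace and stop on an object; FORCE is the grip in N (left out, the last holds). Time passes only in rows, so rows that repeat a pose let the fingers close. It gives the time, the measured TCP pose, the force and the opening at its end, in the units of the state.
- telemetry.get_obs(): the state, without advancing time (a new reading comes with each control period).
- vision.camera(name): name is "scene" or "top" or "wrist"; returns a dict with "img" (480x640x3 uint8, red, green, blue), "depth" (480x640 float32, m along the optical axis (not along the pixel's ray), 0 where there is no reading), "vertical_fov" (degrees; the focal length in pixels is half the picture's height over the tangent of half this angle, whatever the lens; pixels are square), "cx", "cy" (the principal point, pixels), "dist" ([k1, k2, p1, p2, k3] as OpenCV has them; the pictures are not rectified), "extrinsics" (4x4, takes a point from camera to world coordinates); the wrist camera has in their place "hand_eye" (4x4, takes a point from camera to tool coordinates, whose origin is the TCP and whose axes are the flange's). Camera axes: x right, y down, z forward; pixel columns grow to the right and rows downward; lengths in m; the calibration is good to about 2 mm. A picture is of the moment at which its call begins: read the wrist's pose just before it.
- ctrl.hand_in(): hands the job in, once; it reports no verdict.
The state is a dict: "time_s": time; "qpos": joint angles; "joint_vel": joint speeds; "tau": joint torques, N m; "ee_pos": TCP position; "eef_rot": TCP orientation; "force": force on the tool from outside, world axes, zero at the start; "moment": the same for the moment, N m; "grip_width": finger opening in m.
Only numpy, scipy, OpenCV 4.12 (cv2) and the standard library are available. Lean on these libraries where they do the work, as an engineer would, in place of code of your own. Each camera call takes 0.05 s, during which the arm holds its last target.

## Working session

There is one attempt and no reset: what is moved stays moved. The work goes in short steps, Python scripts to look and compute and a shell command to move; the robot and the scene stay as the last step left them, time stands still between calls to the robot, and variables do not carry over. Pictures are saved under pics/ and viewed, and the job is handed in when it is done.

```bash
mkdir -p pics; ls
cat > h.py <<'E'
import numpy as np, cv2
from scipy.spatial.transform import Rotation as R
from station import telemetry, vision, ctrl
def cam(n):
    o=telemetry.get_obs(); c=vision.camera(n)
    h=c['img'].shape[0]; f=h/2/np.tan(np.radians(c['vertical_fov'])/2)
    c['K']=np.array([[f,0,c['cx']],[0,f,c['cy']],[0,0,1]]); c['D']=np.array(c['dist'],float)
    if 'extrinsics' in c: T=np.array(c['extrinsics'])
    else:
        W=np.eye(4); W[:3,:3]=R.from_euler('xyz',o['eef_rot']).as_matrix(); W[:3,3]=o['ee_pos']
        T=W@np.array(c['hand_eye'])
    c['T']=T; return c
def ray(c,uv):
    p=cv2.undistortPoints(np.array(uv,float).reshape(-1,1,2),c['K'],c['D']).reshape(-1,2)
    d=np.c_[p,np.ones(len(p))]@c['T'][:3,:3].T
    return c['T'][:3,3],d
def onplane(c,uv,z):
    o,d=ray(c,uv); return o+d*((z-o[2])/d[:,2])[:,None]
def withdepth(c,uv):
    uv=np.array(uv).reshape(-1,2); o,d=ray(c,uv)
    z=np.array([c['depth'][int(round(v)),int(round(u))] for u,v in uv]); return o+d*z[:,None]
def proj(c,P):
    Ti=np.linalg.inv(c['T']); rv=cv2.Rodrigues(Ti[:3,:3])[0]
    return cv2.projectPoints(np.array(P,float).reshape(-1,1,3),rv,Ti[:3,3],c['K'],c['D'])[0].reshape(-1,2)
def cloud(c):
    h,w=c['depth'].shape
    uv=np.stack(np.meshgrid(np.arange(w),np.arange(h)),-1).reshape(-1,2)
    o,d=ray(c,uv); P=o+d*c['depth'].reshape(-1,1)
    P[c['depth'].reshape(-1)==0]=np.nan
    return P.reshape(h,w,3)
def save(c,n,crop=None,scale=1):
    im=c['img'][...,::-1]
    if crop: x0,y0,x1,y1=crop; im=im[y0:y1,x0:x1]
    if scale!=1: im=cv2.resize(im,None,fx=scale,fy=scale,interpolation=cv2.INTER_CUBIC)
    cv2.imwrite('pics/'+n,im)
E
python3 - <<'E'
from h import *
for n in ['scene','top','wrist']:
    c=cam(n); save(c,n+'0.png'); print(n,c['T'].round(3).tolist(),c['vertical_fov'],c['dist'])
print(telemetry.get_obs())
E
```

```text
pics
scene [[-0.745, 0.55, -0.378, 1.003], [0.667, 0.6, -0.442, 0.446], [-0.016, -0.581, -0.814, 1.145], [0.0, 0.0, 0.0, 1.0]] 46.1643586794929 [-0.1208716  0.         0.         0.         0.       ]
top [[0.071, -0.976, 0.205, 0.218], [-0.997, -0.07, 0.014, -0.11], [0.001, -0.205, -0.979, 1.407], [0.0, 0.0, 0.0, 1.0]] 50.29195619515518 [-0.14312601  0.          0.          0.          0.        ]
wrist [[0.426, -0.868, -0.256, 0.309], [-0.905, -0.409, -0.12, -0.463], [-0.001, 0.283, -0.959, 0.385], [0.0, 0.0, 0.0, 1.0]] 69.38167244796048 [-0.05692776  0.          0.          0.          0.        ]
{'time_s': 0.15, 'qpos': array([-1.19756358e+00,  3.00350697e-01,  1.52145795e+00,  1.62231962e-05,
        1.32071124e+00, -6.65938528e-02]), 'joint_vel': array([-0.00019932, -0.00032953, -0.00320431,  0.00238238, -0.00227833,
       -0.00119988]), 'tau': array([ 2.90404307e-03, -5.31954539e+01, -3.52819133e+01,  7.09524960e-02,
        2.35724961e-02, -9.47153285e-05]), 'ee_pos': array([ 0.23411328, -0.49747051,  0.22400446]), 'eef_rot': array([-3.14066852e+00, -7.73825612e-05,  4.39822546e-01]), 'force': array([ 0.83301288, -0.2799173 ,  0.32877313]), 'moment': array([ 0.04782972, -0.03479963,  0.02464583]), 'grip_width': 0.09410886833381309}
```

View pics/scene0.png

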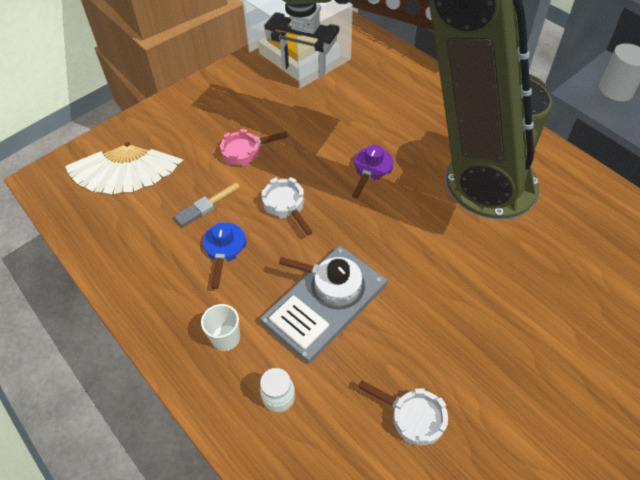

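View pics/top0.png

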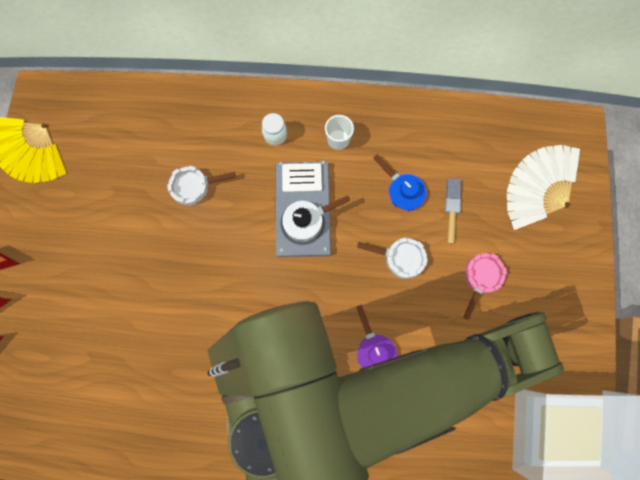

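View pics/wrist0.png

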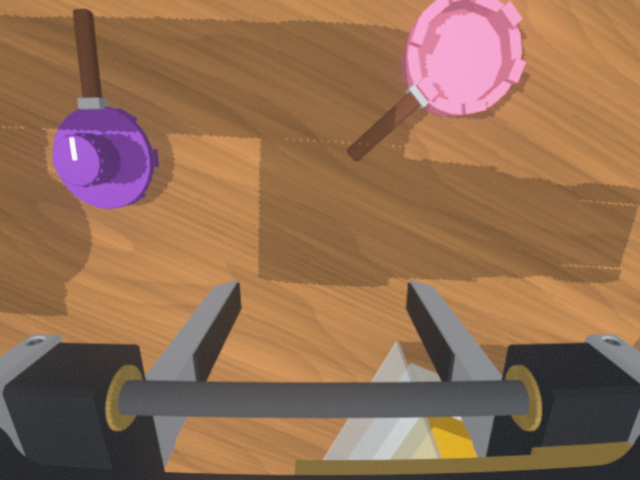

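Scene picture: the lid with its black cap is on the mixer at (338,275). Bright aluminium pans are at (283,197) and (420,415). The look-alikes are the purple lid (373,160), the blue lid (223,240) and the pink pan (240,147). The jar (277,390), cup (221,327) and brush (205,203) must stay put. Next I'll take close crops and a first measurement.

Run:
```python
from h import *
c=cam('top'); s=cam('scene')
im=[cv2.resize(x,(400,300),interpolation=cv2.INTER_CUBIC) for x in (c['img'][170:245,260:360],c['img'][220:295,355:455],c['img'][150:225,155:255],s['img'][160:235,250:350])]
o=np.vstack([np.hstack(im[:2]),np.hstack(im[2:])])
cv2.imwrite('pics/crops0.png',o[...,::-1])
for n,q in (('top',c),('scene',s)):
    P=cloud(q); hsv=cv2.cvtColor(q['img'],cv2.COLOR_RGB2HSV)
    m=(hsv[...,1]<45)&(hsv[...,2]>130)&(P[...,2]>0.02)&(P[...,2]<0.2)
    k,l,st,ce=cv2.connectedComponentsWithStats(m.astype(np.uint8))
    for i in range(1,k):
        if st[i,4]>150:
            p=P[l==i]; print(n,st[i],ce[i].round(1),np.nanmedian(p,0).round(3),np.nanpercentile(p,[2,98],0).round(3).tolist())
    m=(hsv[...,2]<110)&(P[...,2]>0.01)&(P[...,2]<0.2)
    k,l,st,ce=cv2.connectedComponentsWithStats(m.astype(np.uint8))
    for i in range(1,k):
        if 60<st[i,4]<3000:
            p=P[l==i]; print(n,'dark',st[i],ce[i].round(1),np.nanmedian(p,0).round(3),np.nanpercentile(p,[2,98],0).round(3).tolist())
```

```text
top [262 114  24  30 567] [273.5 128.4] [0.793 0.066 0.087] [[0.774, 0.038, 0.025], [0.83, 0.095, 0.095]]
top [325 115  29  33 540] [338.8 129.7] [ 0.822 -0.117  0.065] [[0.769, -0.153, 0.022], [0.842, -0.081, 0.088]]
top [ 276  161   54   95 4165] [300.8 206.9] [ 0.592 -0.026  0.036] [[0.455, -0.103, 0.025], [0.712, 0.045, 0.076]]
top [168 166  39  39 558] [187.2 185.1] [0.626 0.299 0.037] [[0.575, 0.249, 0.021], [0.676, 0.351, 0.05]]
top [385 238  42  40 541] [405.9 257.3] [ 0.465 -0.323  0.037] [[0.411, -0.375, 0.021], [0.512, -0.271, 0.051]]
top [ 515  390   33   90 2357] [530.2 434.4] [ 0.019 -0.648  0.117] [[-0.082, -0.651, 0.024], [0.124, -0.646, 0.198]]
top dark [293 208  18  19 250] [302.1 217.4] [ 0.535 -0.037  0.108] [[0.516, -0.057, 0.091], [0.56, -0.015, 0.114]]
top dark [282 215  44  29 152] [310.4 233.4] [ 0.508 -0.075  0.032] [[0.483, -0.097, 0.026], [0.562, 0.017, 0.037]]
top dark [  0 254  18  13  89] [  7.7 261.1] [0.366 0.806 0.037] [[0.352, 0.789, 0.014], [0.386, 0.834, 0.057]]
top dark [464 292  12  27 139] [470.1 307.3] [ 0.336 -0.505  0.036] [[0.309, -0.517, 0
[... 2275 characters left out ...]
ne dark [211 258  10  31 129] [215.5 275.1] [ 0.736 -0.244  0.03 ] [[0.704, -0.283, 0.023], [0.759, -0.222, 0.036]]
scene dark [280 259  32  19 135] [295.5 266.6] [ 0.596 -0.116  0.074] [[0.568, -0.15, 0.029], [0.614, -0.085, 0.08]]
scene dark [327 259  23  25 438] [337.6 271.1] [ 0.549 -0.028  0.109] [[0.523, -0.052, 0.078], [0.566, -0.01, 0.114]]
scene dark [309 276  56  33 334] [332.2 296.3] [ 0.585 -0.014  0.033] [[0.499, -0.086, 0.028], [0.602, 0.026, 0.049]]
scene dark [261 320  48  43 177] [285.  342.1] [ 0.721 -0.011  0.021] [[0.713, -0.082, 0.011], [0.727, 0.055, 0.031]]
scene dark [359 382  37  27 226] [376.  393.1] [0.661 0.208 0.036] [[0.644, 0.173, 0.028], [0.674, 0.246, 0.041]]
```

View pics/crops0.png

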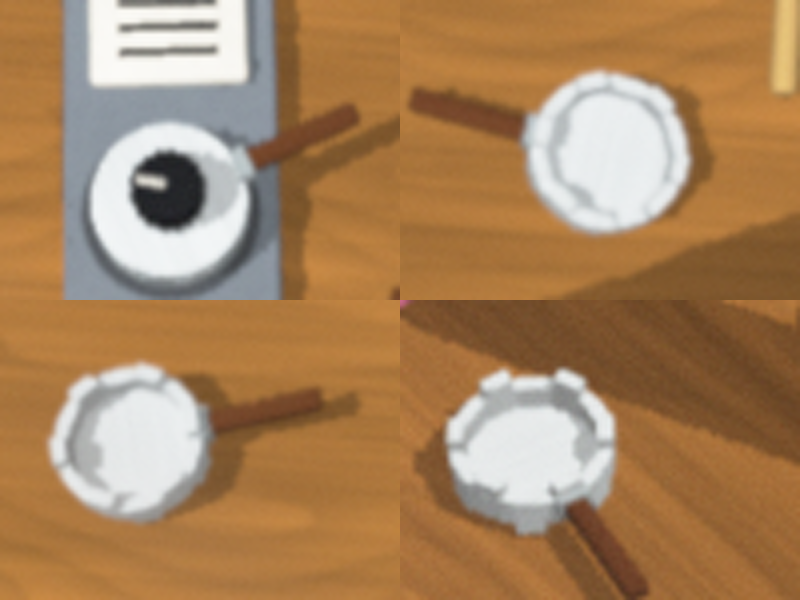

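The close crop confirms the choice. The lid is bare aluminium with a black cap and a white line. Both pans are bare aluminium and upright with teeth up, and the coloured ones are ruled out. No third pan is visible so far, and I'll check again once the arm has moved. Next I'll measure the axes.

```bash
cat >> h.py <<'E'
from scipy.optimize import least_squares
def circ(xy):
    A=np.c_[2*xy,np.ones(len(xy))]; s=np.linalg.lstsq(A,(xy**2).sum(1),rcond=None)[0]
    r=np.sqrt(s[2]+s[0]**2+s[1]**2)
    q=least_squares(lambda p:np.hypot(xy[:,0]-p[0],xy[:,1]-p[1])-p[2],[s[0],s[1],r],loss='soft_l1',f_scale=0.001).x
    return q
def blob(m,u,v,amin=40):
    k,l,st,ce=cv2.connectedComponentsWithStats(m.astype(np.uint8)); b=None
    for i in range(1,k):
        if st[i,4]>=amin:
            d=np.hypot(*(ce[i]-[u,v]))
            if b is None or d<b[0]: b=(d,i)
    return l==b[1]
def contour(m):
    cs,_=cv2.findContours(m.astype(np.uint8),cv2.RETR_EXTERNAL,cv2.CHAIN_APPROX_NONE)
    return max(cs,key=cv2.contourArea).reshape(-1,2).astype(float)
def masks(c):
    hsv=cv2.cvtColor(c['img'],cv2.COLOR_RGB2HSV); H,S,V=[hsv[...,i].astype(int) for i in range(3)]
    return H,S,V
E
python3 - <<'E'
from h import *
for n,cap,pans in (('top',(302,217),((188,185),(407,258))),('scene',(338,271),((420,415),(283,197)))):
    c=cam(n);H,S,V=masks(c);P=cloud(c)
    # cap top by depth near .109
    m=blob((V<80)&(P[...,2]>0.10)&(P[...,2]<.12)|((P[...,2]>0.106)&(P[...,2]<.12)),*cap)
    ct=contour(m); print(n,'cap',circ(onplane(c,ct,.109)[:,:2]).round(4),np.nanmedian(P[m],0).round(4))
    m=(P[...,2]>.064)&(P[...,2]<.078)&(S<60)&(V>100)
    m=blob(m,*cap); p=P[m]; print(' plate z',np.nanmedian(p,0).round(4))
    hull=cv2.convexHull(contour(m).astype(np.float32)).reshape(-1,2); 
    print(' plate',circ(onplane(c,hull,.070)[:,:2]).round(4))
    for u,v in pans:
        m=(P[...,2]>.030)&(P[...,2]<.06)&(S<60)&(V>100); m=blob(m,u,v)
        z=P[m][:,2]; mt=m&(P[...,2]>.042)
        xy=P[mt][:,:2]
        cc=circ(xy); print(' pan',cc.round(4),'ztop',np.nanpercentile(z,[50,95]).round(4))
        hm=(S>80)&(V<130)&(P[...,2]>.024)&(P[...,2]<.05)
        d=np.hypot(P[...,0]-cc[0],P[...,1]-cc[1]); hm&=(d>.06)&(d<.15)
        q=P[hm]; ln=cv2.fitLine(q[:,:2].astype(np.float32),cv2.DIST_HUBER,0,.01,.01).ravel()
        mm=np.median(q,0); print('   handle yaw',np.degrees(np.arctan2(mm[1]-cc[1],mm[0]-cc[0])).round(1),'line',np.degrees(np.arctan2(ln[1],ln[0])).round(1),'z',mm[2].round(4),len(q))
    # mixer housing
    m=(P[...,2]>.02)&(P[...,2]<.055)&(S<90)&(V<200); m=blob(m,cap[0],cap[1],800)
    p=onplane(c,contour(m),.03)[:,:2]
    print(' mixer',cv2.minAreaRect((p*1000).astype(np.float32)))
    hm=(S>80)&(V<130)&(P[...,2]>.06)&(P[...,2]<.085)
    d=np.hypot(P[...,0]-.535,P[...,1]+.035); hm&=(d>.06)&(d<.15); q=P[hm]; mm=np.median(q,0); ln=cv2.fitLine(q[:,:2].astype(np.float32),cv2.DIST_HUBER,0,.01,.01).ravel(); print(' lid handle',mm.round(4),np.degrees(np.arctan2(ln[1],ln[0])).round(1))
E
```

```text
top cap [ 0.5389 -0.035   0.0231] [ 0.5386 -0.0353  0.1089]
 plate z [ 0.533  -0.0376  0.0701]
 plate [ 0.54   -0.0356  0.0533]
 pan [0.6273 0.3014 0.0481] ztop [0.0387 0.0486]
   handle yaw -74.0 line -74.9 z 0.0354 156
 pan [ 0.4618 -0.3253  0.048 ] ztop [0.0383 0.0489]
   handle yaw 77.9 line 78.0 z 0.0362 151
 mixer ((584.1876220703125, -30.964950561523438), (271.8887939453125, 148.4605712890625), 5.415190696716309)
 lid handle [ 0.5884 -0.1208  0.0755] -60.6
scene cap [ 0.5436 -0.0328  0.0247] [ 0.544  -0.032   0.1097]
 plate z [ 0.5564 -0.0204  0.0711]
 plate [ 0.5439 -0.034   0.0542]
 pan [0.629  0.3032 0.0482] ztop [0.0383 0.0488]
   handle yaw -72.5 line -72.2 z 0.0359 314
 pan [ 0.4664 -0.324   0.0479] ztop [0.0385 0.049 ]
   handle yaw 77.9 line 78.8 z 0.0371 183
 mixer ((589.0396728515625, -27.022872924804688), (273.2791442871094, 153.51646423339844), 5.470104694366455)
 lid handle [ 0.5939 -0.1188  0.0765] -59.7
```

```bash
cat > go.py <<'E'
# work out shift to a target: python3 go.py x y z [yawdeg]
import sys; from h import *
o=telemetry.get_obs(); Rm=R.from_euler('xyz',o['eef_rot']).as_matrix()
t=np.array([float(a) for a in sys.argv[1:4]]); s=Rm.T@(t-o['ee_pos'])/.05
yaw=np.degrees(o['eef_rot'][2]); print('shift',s.round(2),'yaw now',yaw.round(2),'q6',o['qpos'][5].round(3),end=' ')
if len(sys.argv)>4:
    d=(yaw-float(sys.argv[4])+180)%360-180; print('twist',(d/8).round(2))
E
python3 -m creep '[[[0.5,-0.4,-0.5],0.5,1],[[1.3,-1,-0.7],1.4,1],[[2.1,-1.7,-0.7],2.3,1],[[2.9,-2.3,-0.7],3.2,1],[[3.7,-2.9,-0.7],4.1,1],[[4.5,-3.5,-0.7],5,1],[[5.3,-4.2,-0.7],5.9,1],[[6.1,-4.8,-0.7],6.8,1],[[6.9,-5.4,-0.7],7.5,1],[[7.7,-6,-0.7],8,1],[[8.4,-6.6,-0.7],8,1],[[8.9,-7,-0.7],8,1]]'
python3 - <<'E'
from h import *
c=cam('wrist'); save(c,'w1.png'); print(telemetry.get_obs()['ee_pos'],telemetry.get_obs()['eef_rot'])
c=cam('top'); save(c,'t1.png')
E
```

```text
time_s: 1.55
ee_pos: [0.4847, 0.0032, 0.2597]
eef_rot: [-3.141, -0.0, -0.677]
force: [0.7, -1.6, 0.8]
grip_width: 0.094
[0.48650856 0.00832862 0.25935847] [-3.13992969e+00  4.06536320e-04 -6.73742721e-01]
```

View pics/w1.png

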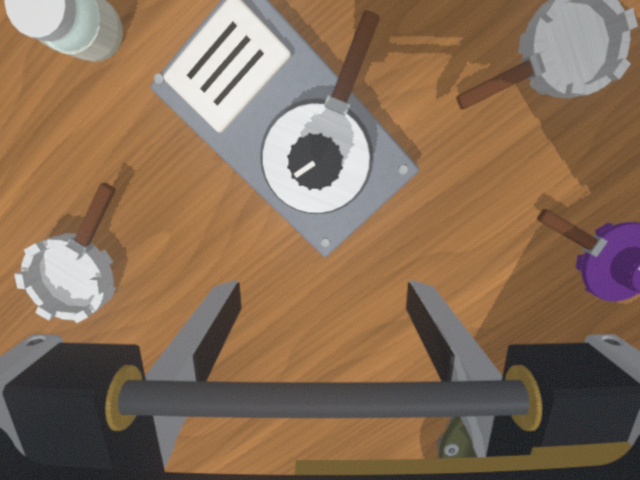

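View pics/t1.png

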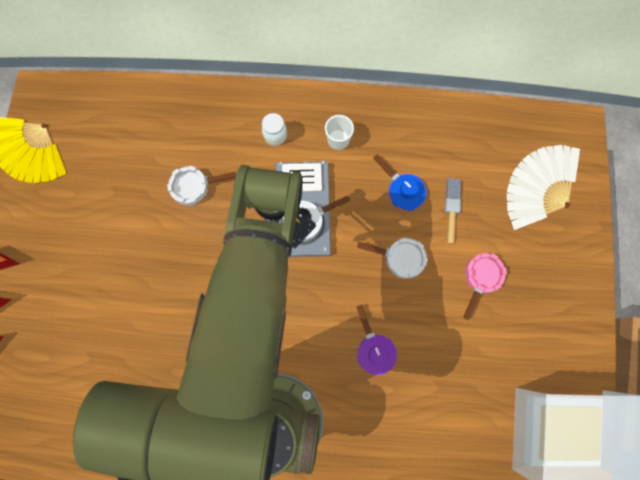

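The wrist view shows the cap at (315,162), the lid handle pointing up to (370,15), and the pans at (68,277) and (578,45). With the arm swung away, the top view shows no third pan. Next I'll measure from the wrist camera.

```bash
python3 - <<'E'
from h import *
c=cam('wrist');H,S,V=masks(c);P=cloud(c)
m=blob((P[...,2]>0.10)&(P[...,2]<.12),315,162); ct=contour(m); zt=np.nanmedian(P[m][:,2])
print('cap',circ(onplane(c,ct,.109)[:,:2]).round(4),zt)
m=blob((P[...,2]>.063)&(P[...,2]<.08)&(S<60)&(V>90),315,150); hull=cv2.convexHull(contour(m).astype(np.float32)).reshape(-1,2)
d=onplane(c,hull,.070)[:,:2]; print('plate',circ(d).round(4),np.nanmedian(P[m][:,2]))
hm=(S>80)&(V<130)&(P[...,2]>.06)&(P[...,2]<.085);D=np.hypot(P[...,0]-.54,P[...,1]+.035); hm&=(D>.065)&(D<.15)
q=P[hm];l=cv2.fitLine(q[:,:2].astype(np.float32),cv2.DIST_HUBER,0,.01,.01).ravel();print('handle',np.median(q,0).round(4),np.degrees(np.arctan2(l[1],l[0])))
m=blob((P[...,2]>.022)&(P[...,2]<.055)&(S<110)&(V<210)&(V>90),290,150,3000)
p=onplane(c,contour(m),.03)[:,:2]; print(cv2.minAreaRect((p*1000).astype(np.float32)))
b=(m*255).astype(np.uint8)
ls=cv2.HoughLinesP(b-cv2.erode(b,None),1,np.pi/360,50,minLineLength=60,maxLineGap=10)
for x in ls[:,0]:
    a=onplane(c,x.reshape(2,2),.03); e=a[1]-a[0]; print(x,np.degrees(np.arctan2(e[1],e[0])).round(1),np.hypot(e[0],e[1]).round(3))
E
python3 go.py .541 -.0345 .13
```

```text
cap [ 0.5414 -0.0337  0.0237] 0.10919706653840722
plate [ 0.5417 -0.0339  0.0527] 0.07032036660127838
handle [ 0.5927 -0.1232  0.0761] -60.259544
((586.8089599609375, -28.939987182617188), (269.9032287597656, 149.5037841796875), 5.262592315673828)
[241 172 325 255] -174.5 0.135
[354  92 420 166] -174.0 0.107
[153  86 222 153] -173.9 0.099
[157  77 214   9] -84.3 0.091
[272   1 339  74] -174.1 0.096
[328 255 420 171] -84.5 0.141
[212 141 292  54] -84.5 0.124
[165  73 227   1] -84.8 0.096
[166  71 227   0] -84.7 0.095
[223 130 291  57] -84.7 0.104
[153  83 222   2] -84.7 0.109
[277   5 338  72] -174.3 0.088
shift [ 1.35 -0.11  2.58] yaw now -38.56 q6 2.175
```

```bash
python3 -m creep '[[[0.6,0,0.5],0,1],[[1.35,-0.1,1.2],0,1],[[1.35,-0.1,2],0,1],[[1.35,-0.1,2.6],0,1],[[1.35,-0.1,3],0,1],[[1.35,-0.1,3.3],0,1],[[1.35,-0.1,3.3],0,1],[[1.35,-0.1,3.3],0,0.4],[[1.35,-0.1,3.3],0,0.3],[[1.35,-0.1,3.3],0,0.3],[[1.35,-0.1,3.3],0,0.3],[[1.35,-0.1,3.3],0,0.3]]' 25
python3 go.py .5412 -.034 .094
```

```text
time_s: 2.9
ee_pos: [0.54, -0.0374, 0.0948]
eef_rot: [-3.141, -0.0, -0.677]
force: [0.1, 0.1, -0.2]
grip_width: 0.0574
shift [-0.02 -0.07  0.02] yaw now -38.8 q6 2.111
```

```bash
python3 -m creep '[[[0,-0.06,0],0,0.6],[[0,-0.06,0],0,0.3],[[0,-0.06,0],0,0.2],[[0,-0.06,0],0,0.2],[[0,-0.06,0],0,0.2],[[0,-0.06,0],0,0.2]]' 25
python3 go.py .5412 -.034 .094
python3 - <<'E'
from h import *
o=telemetry.get_obs(); print(o['grip_width'],o['force'],o['moment'])
c=cam('wrist'); save(c,'w2.png')
E
```

```text
time_s: 3.5
ee_pos: [0.5419, -0.0349, 0.0945]
eef_rot: [-3.141, -0.0, -0.677]
force: [1.3, 2.6, -0.3]
grip_width: 0.0473
shift [-0.02 -0.01  0.01] yaw now -38.8 q6 2.116 0.04734684506645686 [ 1.3088491   2.60376431 -0.29936249] [ 0.47984277 -0.25354558  0.03841084]
```

View pics/w2.png

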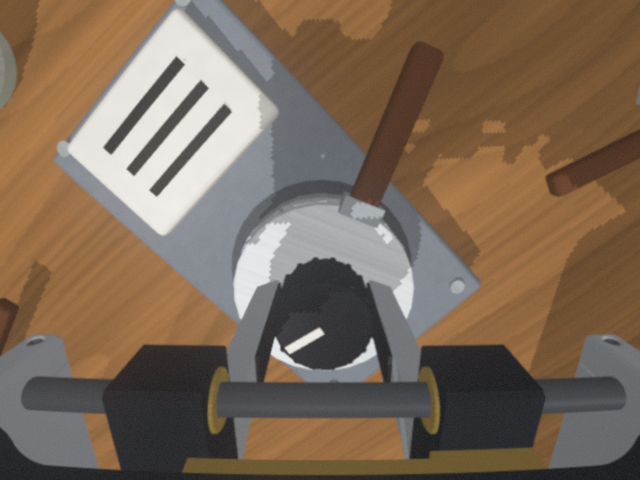

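The cap is gripped between the pads at (325,310), 47 mm wide. I'm unscrewing it anticlockwise, which is negative twist.

```bash
python3 -m creep '[[[0,0,0],-1,0.2],[[0,0,0],-2,0.2],[[0,0,0],-3,0.2],[[0,0,0],-4,0.2],[[0,0,0],-5,0.2],[[0,0,0],-6,0.2],[[0,0,0],-7,0.2],[[0,0,0],-8,0.2],[[0,0,0],-9,0.2],[[0,0,0],-10,0.2],[[0,0,0],-11,0.2],[[0,0,0],-12,0.2]]' 25
python3 -m creep '[[[0,0,0],-1,0.2],[[0,0,0],-2,0.2],[[0,0,0],-3,0.2],[[0,0,0],-4,0.2],[[0,0,0],-5,0.2],[[0,0,0],-6,0.2],[[0,0,0],-7,0.2],[[0,0,0],-8,0.2],[[0,0,0],-9,0.2],[[0,0,0],-10,0.2],[[0,0,0],-11,0.2],[[0,0,0],-12,0.2]]' 25
python3 go.py .5412 -.034 .094;python3 - <<'E'
from h import *
o=telemetry.get_obs(); print(o['grip_width'],o['force'],o['moment'])
c=cam('wrist'); save(c,'w3.png')
E
```

```text
time_s: 4.75
ee_pos: [0.5419, -0.0335, 0.0947]
eef_rot: [-3.14, -0.002, 1.004]
force: [0.1, 13.8, 4.2]
grip_width: 0.0475
time_s: 5.95
ee_pos: [0.5403, -0.0338, 0.0944]
eef_rot: [-3.142, -0.005, 2.68]
force: [-12.3, 9.4, 11.2]
grip_width: 0.0478
shift [-0.02  0.    0.01] yaw now 153.54 q6 -1.241 0.0477599658211013 [-12.34465857   9.39363689  11.21107201] [ 1.86693083  2.04192572 -0.03156061]
```

View pics/w3.png

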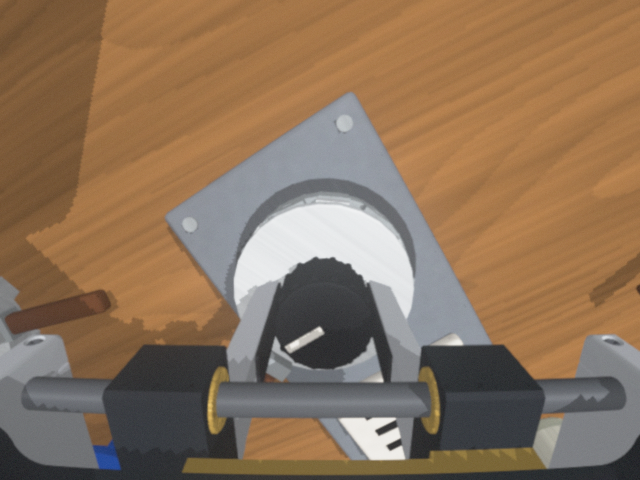

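The white line kept its place in the tool frame, so the cap turned with the jaws by 3.36 rad. I'll finish the turn.

```bash
python3 -m creep '[[[0,0,0],-1,0.2],[[0,0,0],-2,0.2],[[0,0,0],-3,0.2],[[0,0,0],-3.8,0.2],[[0,0,0],-4.4,0.2],[[0,0,0],-4.4,0.2],[[0,0,0],-4.4,0.2],[[0,0,0],-4.4,0.2]]' 25
python3 go.py .5412 -.034 .094;python3 - <<'E'
from h import *
o=telemetry.get_obs(); print(o['grip_width'],o['force'],o['moment'],o['tau'][5])
c=cam('wrist'); save(c,'w4.png')
E
```

```text
time_s: 6.8
ee_pos: [0.5426, -0.034, 0.0948]
eef_rot: [3.14, 0.003, -2.996]
force: [5.6, 9.9, 0.1]
grip_width: 0.0477
shift [0.03 0.   0.02] yaw now -171.64 q6 -1.849 0.04772404350955743 [5.59425462 9.86070979 0.13851046] [ 2.06957258 -1.30791113 -0.50375462] -0.5452279932796955
```

View pics/w4.png

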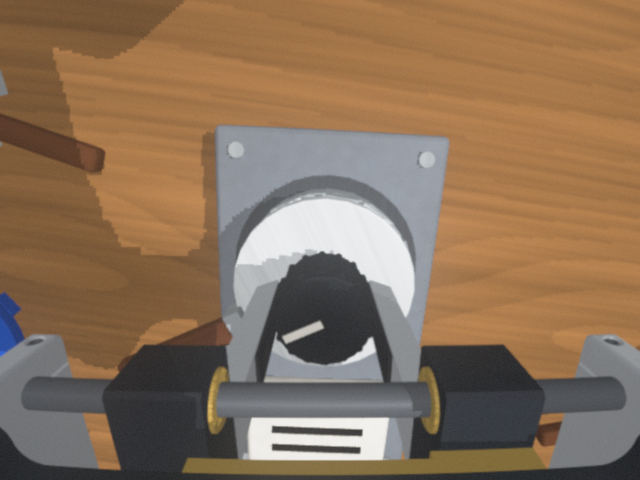

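The yaw moment of −0.5 N m shows the cap has reached its loose stop. Next I'll lift the lid and carry it to free table near (0.40, 0.22).

```bash
python3 -m creep '[[[0,0,0],0.4,0.2],[[0,0,0],0.4,0.2],[[0,0,-0.2],0.4,0.2],[[0,0,-0.5],0.4,0.2],[[0,0,-0.9],0.4,0.2],[[0,0,-1.3],0.4,0.2],[[0,0,-1.6],0.4,0.2],[[0,0,-1.6],0.4,0.2]]' 45
python3 - <<'E'
from h import *
o=telemetry.get_obs(); print(o['grip_width'],o['force'],o['moment'],o['tau'][5])
c=cam('wrist'); save(c,'w5.png')
E
python3 go.py .40 .22 .175
```

```text
time_s: 7.65
ee_pos: [0.5422, -0.0353, 0.1758]
eef_rot: [-3.141, 0.002, -3.051]
force: [0.4, -0.3, -3.2]
grip_width: 0.0474
0.04739983112815221 [ 0.44755812 -0.33661204 -3.18627308] [ 0.10026715 -0.10567554 -0.00832472] 0.0007278780321939848
shift [ 2.36  5.34 -0.01] yaw now -174.81 q6 -1.793
```

View pics/w5.png

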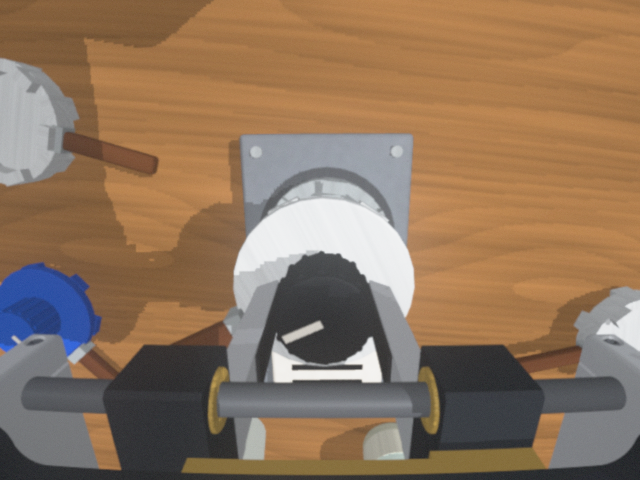

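The lid is lifted clear, 3.2 N on the wrist, with the head visible below it at (325,195). Carrying it over and lowering it.

```bash
python3 -m creep '[[[0.2,0.5,0],0,0.2],[[0.5,1.1,0],0,0.2],[[0.8,1.8,0],0,0.2],[[1.1,2.5,0],0,0.2],[[1.4,3.2,0],0,0.2],[[1.7,3.9,0],0,0.2],[[2,4.6,0],0,0.2],[[2.2,5,0.2],0,0.2],[[2.35,5.3,0.7],0,0.2],[[2.35,5.3,1.3],0,0.2],[[2.35,5.3,1.8],0,0.2],[[2.35,5.3,2.1],0,0.2]]' 45
python3 go.py .40 .22 .0495
```

```text
time_s: 8.9
ee_pos: [0.3992, 0.2176, 0.0664]
eef_rot: [-3.14, -0.004, -3.051]
force: [-0.2, -0.4, -3.3]
grip_width: 0.0477
shift [-0.02  0.05  0.34] yaw now -174.78 q6 -1.243
```

```bash
python3 -m creep '[[[0,0,0.1],0,0.2],[[0,0,0.2],0,0.2],[[0,0,0.28],0,0.2],[[0,0,0.28],0,0.2]]' 45
python3 go.py .40 .22 .0495
```

```text
time_s: 9.3
ee_pos: [0.4008, 0.2182, 0.0554]
eef_rot: [-3.142, -0.0, -3.051]
force: [-0.1, -0.5, -3.7]
grip_width: 0.0479
shift [0.01 0.04 0.12] yaw now -174.81 q6 -1.243
```

```bash
python3 -m creep '[[[0,0,0.04],0,0.2],[[0,0,0.08],0,0.2],[[0,0,0.1],0,0.2],[[0,0,0.1],0,0.2]]' 45
python3 go.py .40 .22 .0495
```

```text
time_s: 9.7
ee_pos: [0.4008, 0.2183, 0.0504]
eef_rot: [-3.142, -0.0, -3.051]
force: [-0.1, 0.6, -2.7]
grip_width: 0.0472
shift [0.01 0.04 0.02] yaw now -174.8 q6 -1.243
```

```bash
python3 -m creep '[[[0,0,0.04],0,0.2],[[0,0,0.06],0,0.2],[[0,0,0.06],0,0.2]]' 45
python3 go.py .40 .22 .0495
```

```text
time_s: 10.0
ee_pos: [0.4009, 0.2184, 0.0486]
eef_rot: [3.141, 0.0, -3.051]
force: [-8.0, -3.7, 17.6]
grip_width: 0.0475
shift [ 0.01  0.03 -0.02] yaw now -174.8 q6 -1.243
```

The lid is on the table. Releasing and rising, then looking at the open head.

```bash
python3 -m creep '[[[0,0,-0.02],0,0.6],[[0,0,-0.02],0,0.9],[[0,0,-0.02],0,1],[[0,0,-0.02],0,1],[[0,0,-0.5],0,1],[[0,0,-1.2],0,1],[[0,0,-2],0,1],[[0,0,-2.8],0,1],[[0,0,-3.6],0,1],[[-1,-1,-4],0,1],[[-1.8,-2,-4],0,1],[[-2.6,-3,-4],0,1]]' 25
python3 go.py .60 -.03 .25
python3 - <<'E'
from h import *
c=cam('wrist'); save(c,'w6.png')
E
```

```text
time_s: 11.2
ee_pos: [0.5096, 0.1156, 0.2469]
eef_rot: [3.141, 0.002, -3.05]
force: [0.2, 0.3, -0.2]
grip_width: 0.0938
shift [-1.53 -3.07 -0.06] yaw now -174.75 q6 -1.509
```

View pics/w6.png

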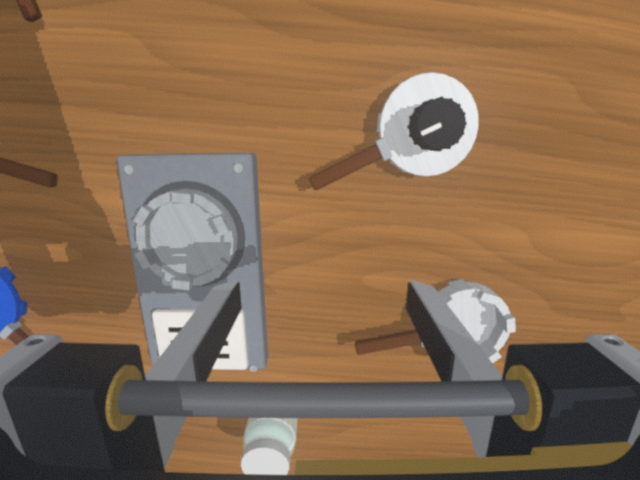

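The lid stands upright at (430,124), the open head is at (187,237) and the pan at (470,318). Next I'll measure the head centre and tooth phase, here and in the fixed views.

```bash
cat >> h.py <<'E'
def teeth(P,xy,zlo,zhi,r=(.043,.056)):
    """tooth phase (deg mod 60) and circle of points between zlo, zhi"""
    m=(P[...,2]>zlo)&(P[...,2]<zhi); d=np.hypot(P[...,0]-xy[0],P[...,1]-xy[1]); m&=d<.06
    q=P[m]; cc=circ(q[:,:2])
    q=q[(np.abs(np.hypot(q[:,0]-cc[0],q[:,1]-cc[1])-.048)<.007)]
    a=np.arctan2(q[:,1]-cc[1],q[:,0]-cc[0]); z=np.exp(6j*a).mean()
    return cc,np.degrees(np.angle(z))/6,abs(z),len(q)
E
python3 - <<'E'
from h import *
for n in ('wrist','top','scene'):
    c=cam(n);P=cloud(c)
    for lo in (.054,.056): print(n,teeth(P,(.5412,-.034),lo,.066))
    for xy in ((.628,.302),(.464,-.3245)):
        print('  pan',teeth(P,xy,.041,.052))
E
```

```text
wrist (array([ 0.54079773, -0.03228449,  0.0478927 ]), np.float64(-1.731686922790278), np.float64(0.7524587325924228), 1244)
wrist (array([ 0.54104856, -0.0326295 ,  0.04801555]), np.float64(-1.8054044688369923), np.float64(0.7593733521708059), 1158)
  pan (array([0.62585251, 0.30218796, 0.04806188]), np.float64(-13.640501626910078), np.float64(0.763336326738365), 612)
  pan (array([0., 0., 0.]), np.float64(nan), np.float64(nan), 0)
top (array([ 0.53976619, -0.03434404,  0.048256  ]), np.float64(-2.632929893943324), np.float64(0.5853397182863933), 191)
top (array([ 0.53987242, -0.03430551,  0.04831736]), np.float64(-2.118743420115281), np.float64(0.7080225866754022), 155)
  pan (array([0.6260844 , 0.30360337, 0.04690876]), np.float64(-14.353651892436508), np.float64(0.7662349462477259), 65)
  pan (array([ 0.46149679, -0.32573338,  0.04770555]), np.float64(18.203308864127653), np.float64(0.6564266508401663), 167)
scene (array([ 0.54339686, -0.03307281,  0.0482453 ]), np.float64(-2.036961990923263), np.float64(0.6371607669772532), 292)
scene (array([ 0.543212  , -0.03357381,  0.04813981]), np.float64(-2.1428310613065182), np.float64(0.7401755371293703), 245)
  pan (array([0.62886489, 0.30307629, 0.04841774]), np.float64(-12.747861337314824), np.float64(0.7186585647710116), 329)
  pan (array([ 0.46707451, -0.32354876,  0.04800511]), np.float64(18.658014917198503), np.float64(0.6786867024130284), 192)h.py:60: RuntimeWarning: Mean of empty slice.
  a=np.arctan2(q[:,1]-cc[1],q[:,0]-cc[0]); z=np.exp(6j*a).mean()
  ret = ret.dtype.type(ret / rcount)
```

The head's own teeth are at phase −2°, not the housing's 5.5°, which fits the lid's −60° start. So the targets are yaw −122° for pan 1, +58° for pan 2 and −62° for the lid. Going to pan 1 to grip the rim tooth at −134°, on the near side.

```bash
python3 -m creep '[[[-0.4,0.5,0.2],1,1],[[-0.9,1.2,0.5],2,1],[[-1.4,2,0.8],3,1],[[-1.96,2.86,1.2],4,1],[[-1.96,2.86,1.6],5,1],[[-1.96,2.86,2],6.1,1],[[-1.96,2.86,2.4],6.1,1],[[-1.96,2.86,2.5],6.1,1],[[-1.96,2.86,2.5],6.1,1]]' 25
python3 go.py .594 .267 .038 136.4
python3 - <<'E'
from h import *
c=cam('wrist'); save(c,'w7.png'); P=cloud(c); print(teeth(P,(.627,.302),.041,.052))
E
```

```text
time_s: 12.3
ee_pos: [0.5921, 0.2689, 0.1209]
eef_rot: [-3.141, -0.0, 2.382]
force: [0.1, -0.4, -0.0]
grip_width: 0.0938
shift [-0.05 -0.    1.66] yaw now 136.5 q6 -0.442 twist 0.01
(array([0.62649982, 0.30383192, 0.04778638]), np.float64(-12.859569461740215), np.float64(0.7485345398977674), 2087)
```

View pics/w7.png

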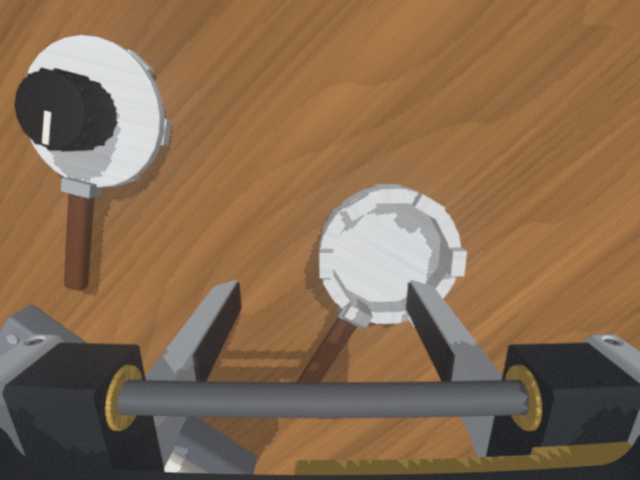

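```bash
python3 - <<'E'
from h import *
c=cam('wrist'); P=cloud(c); d=np.hypot(P[...,0]-.6265,P[...,1]-.3038); q=P[d<.03][:,2]; print('floor',np.nanpercentile(q,[5,50,95]))
E
python3 go.py .5938 .2686 .040 137.1
```

```text
floor [0.01704436 0.21515455 0.23507042]
shift [-0.01  0.01  1.65] yaw now 136.46 q6 -0.442 twist -0.08
```

```bash
python3 -m creep '[[[0,0,0.4],0,1],[[0,0,0.8],0,1],[[0,0,1.2],0,1],[[0,0,1.5],0,1],[[0,0,1.62],0,1],[[0,0,1.62],0,1]]' 25
python3 go.py .5938 .2686 .040 137.1
python3 - <<'E'
from h import *
c=cam('wrist'); save(c,'w8.png')
E
```

```text
time_s: 13.0
ee_pos: [0.5929, 0.2682, 0.04]
eef_rot: [-3.141, -0.0, 2.381]
force: [0.7, -0.8, 0.3]
grip_width: 0.094
shift [-0.01  0.02  0.  ] yaw now 136.4 q6 -0.441 twist -0.09
```

View pics/w8.png

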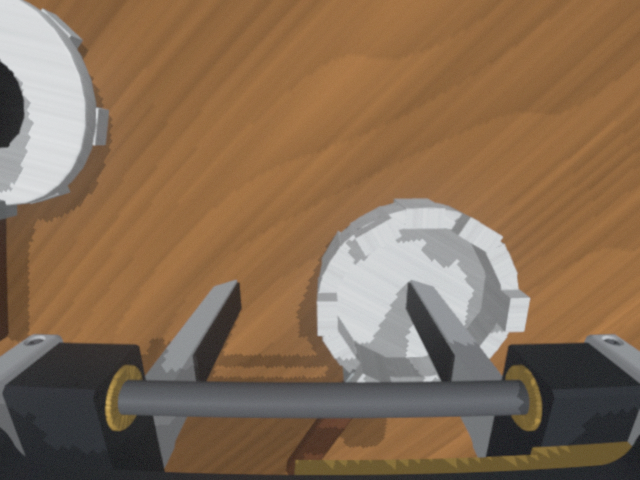

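The right finger is inside the pan, the left one outside, and the tooth at (328,300) is between them. Closing.

```bash
python3 -m creep '[[[0,0,0],0,0.6],[[0,0,0],0,0.3],[[0,0,0],0,0],[[0,0,0],0,0],[[0,0,0],0,0],[[0,0,0],0,0],[[0,0,0],0,0],[[0,0,0],0,0],[[0,0,0],0,0]]' 40
python3 -m creep '[[[0,0,-0.1],0,0],[[0,0,-0.3],0,0],[[0,0,-0.6],0,0],[[0,0,-1],0,0],[[0,0,-1.4],0,0],[[0,0,-1.8],0,0],[[0,0,-2],0,0],[[0,0,-2],0,0]]' 45
python3 - <<'E'
from h import *
o=telemetry.get_obs(); print(o['force'],o['moment'])
c=cam('wrist'); save(c,'w9.png')
E
```

```text
time_s: 13.95
ee_pos: [0.593, 0.2681, 0.0401]
eef_rot: [-3.142, 0.0, 2.381]
force: [-0.4, 0.2, -0.1]
grip_width: 0.0255
time_s: 14.75
ee_pos: [0.5935, 0.2683, 0.1421]
eef_rot: [3.139, 0.001, 2.381]
force: [-0.1, -0.4, -3.7]
grip_width: 0.0093
[-0.09579415 -0.37959164 -3.70150932] [-0.06684729  0.04107024  0.01281804]
```

View pics/w9.png

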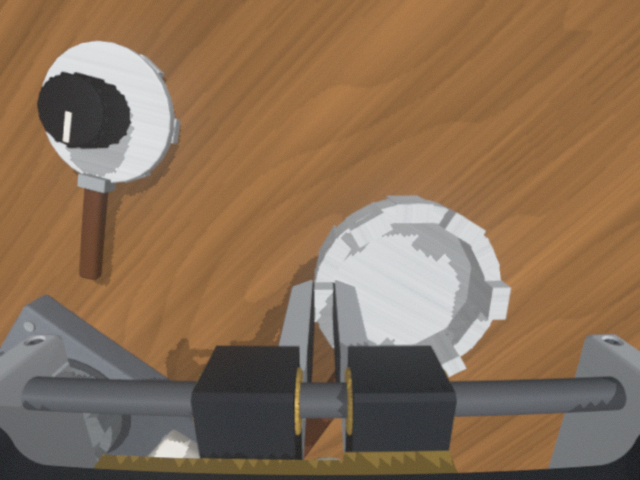

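The pan lifted (3.7 N, 9.3 mm wall), though the jaws finished closing only as the lift began. I'll check its pose in the hand.

```bash
cat >> h.py <<'E'
def panpose(P,xy,zr,tool=True):
    """find pan rim plane, centre, tooth phase. xy guess, zr (lo,hi) of rim"""
    m=(P[...,2]>zr[0])&(P[...,2]<zr[1]); d=np.hypot(P[...,0]-xy[0],P[...,1]-xy[1]); m&=(d<.062)&(d>.036)
    q=P[m]; 
    for _ in range(6):
        A=np.c_[q[:,:2]-xy,np.ones(len(q))]; s=np.linalg.lstsq(A,q[:,2],rcond=None)[0]; e=q[:,2]-A@s
        k=(e>-.003)&(e<.004); q=q[k] if k.sum()>50 else q
    cc=circ(q[:,:2]); a=np.arctan2(q[:,1]-cc[1],q[:,0]-cc[0]); z=np.exp(6j*a).mean()
    return dict(c=cc.round(4),ztop=round(float(s[2]),4),slope=s[:2].round(3),phase=round(float(np.degrees(np.angle(z))/6),2),conf=round(abs(z),2),n=len(q))
E
python3 - <<'E'
from h import *
o=telemetry.get_obs(); c=cam('wrist'); P=cloud(c); 
print(o['ee_pos'].round(4),np.degrees(o['eef_rot']).round(2))
d=np.hypot(P[...,0]-.627,P[...,1]-.303); z=P[(d<.06)][:,2]; z=z[(z>.05)&(z<.2)]; print(np.histogram(z,np.arange(.09,.17,.004)))
for lo in (.134,.138): print(panpose(P,(.627,.303),(lo,.158)))
print(teeth(P,(.627,.303),.140,.158))
q=P[(d<.028)&(P[...,2]>.08)&(P[...,2]<.135)]; A=np.c_[q[:,:2]-[.627,.303],np.ones(len(q))]; s=np.linalg.lstsq(A,q[:,2],rcond=None)[0]; print('floor',s)
hsv=cv2.cvtColor(c['img'],cv2.COLOR_RGB2HSV)
E
```

```text
[0.593  0.2681 0.1405] [1.7997e+02 2.0000e-02 1.3640e+02]
(array([   43,    69,   419, 12042,   616,   646,   643,  2039,  2790,
         511,  3197,   126,   117,   161,   161,   131,   160,   190,
         205,   202]), array([0.09 , 0.094, 0.098, 0.102, 0.106, 0.11 , 0.114, 0.118, 0.122,
       0.126, 0.13 , 0.134, 0.138, 0.142, 0.146, 0.15 , 0.154, 0.158,
       0.162, 0.166, 0.17 ]))
{'c': array([0.5899, 0.2712, 0.0099]), 'ztop': 0.1458, 'slope': array([-0.084,  0.057]), 'phase': 17.83, 'conf': np.float64(0.56), 'n': 226}
{'c': array([0.5903, 0.271 , 0.0101]), 'ztop': 0.146, 'slope': array([-0.19 ,  0.146]), 'phase': 17.9, 'conf': np.float64(0.61), 'n': 240}
(array([ 177.11233823, -159.25930929,  237.93315634]), np.float64(nan), np.float64(nan), 0)
floor [-0.00741961 -0.0088203   0.10331102]h.py:60: RuntimeWarning: Mean of empty slice.
  a=np.arctan2(q[:,1]-cc[1],q[:,0]-cc[0]); z=np.exp(6j*a).mean()
  ret = ret.dtype.type(ret / rcount)
```

The floor is level (tilt 0.01), but the rim tops are at z 0.132 with the TCP at 0.1405, so only the tooth is held. I'll set it back, grip deeper and wait for the full close.

```bash
python3 -m creep '[[[0,0,0.5],0,0],[[0,0,1],0,0],[[0,0,1.4],0,0],[[0,0,1.65],0,0],[[0,0,1.7],0,0],[[0,0,1.7],0,0.1],[[0,0,1.7],0,0.3],[[0,0,1.7],0,0.3],[[0,0,1.85],0,0.3],[[0,0,2],0,0.3],[[0,0,2],0,0]]' 45
python3 -m creep '[[[0,0,0],0,0],[[0,0,0],0,0],[[0,0,0],0,0],[[0,0,0],0,0]]' 45
python3 - <<'E'
from h import *
o=telemetry.get_obs(); c=cam('wrist'); P=cloud(c); save(c,'w10.png')
print(o['ee_pos'].round(4),np.degrees(o['eef_rot']).round(2))
print(teeth(P,(.627,.303),.041,.052))
E
```

```text
time_s: 15.95
ee_pos: [0.5923, 0.2679, 0.0385]
eef_rot: [-3.14, -0.001, 2.381]
force: [0.1, 0.6, -0.2]
grip_width: 0.0231
time_s: 16.35
ee_pos: [0.593, 0.2682, 0.0402]
eef_rot: [3.141, 0.0, 2.381]
force: [0.7, 0.8, -1.3]
grip_width: 0.0099
[0.593  0.2682 0.0402] [179.99   0.   136.4 ]
(array([0.62446434, 0.3030558 , 0.04682822]), np.float64(-13.344134815777275), np.float64(0.7393760988405674), 3971)
```

View pics/w10.png

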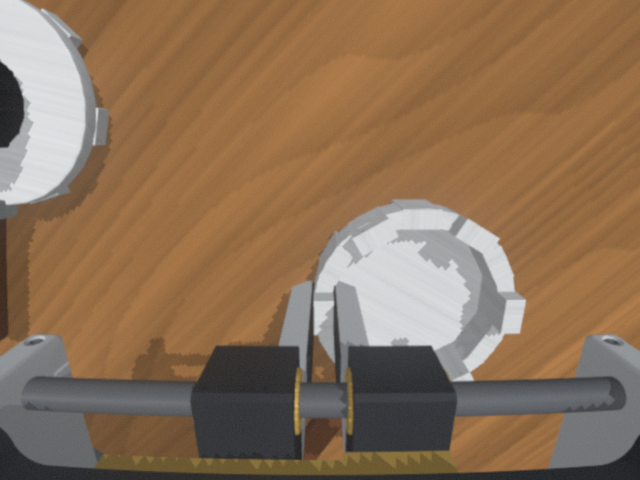

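```bash
python3 -m creep '[[[0,0,-0.1],0,0],[[0,0,-0.3],0,0],[[0,0,-0.6],0,0],[[0,0,-1],0,0],[[0,0,-1.4],0,0],[[0,0,-1.8],0,0],[[0,0,-1.9],0,0],[[0,0,-1.9],0,0]]' 50
cat > inhand.py <<'E'
from h import *
o=telemetry.get_obs(); c=cam('wrist'); P=cloud(c)
ee=o['ee_pos']; yaw=o['eef_rot'][2]
print('ee',ee.round(4),'yaw',np.degrees(yaw).round(2),'rp',np.degrees(o['eef_rot'][:2]).round(2),'w',o['grip_width'],'F',o['force'].round(1))
g=ee[:2]+.048*np.array([np.sin(yaw),-np.cos(yaw)])   # pan centre on +y tool side
d=np.hypot(P[...,0]-g[0],P[...,1]-g[1])
H,S,V=masks(c)
m=(d<.060)&(d>.036)&(S<70)&(V>90)&(np.abs(P[...,2]-ee[2])<.03)&((P[...,:2]-ee[:2])@np.array([np.sin(yaw),-np.cos(yaw)])>.02)
h,b=np.histogram(P[m][:,2]-ee[2],np.arange(-.03,.03,.002)); print([(b[i].round(3),int(h[i])) for i in range(len(h)) if h[i]>150])
fl=P[(d<.024)&(P[...,2]<ee[2])&(P[...,2]>ee[2]-.035)]; A=np.c_[fl[:,:2]-g,np.ones(len(fl))]; s=np.linalg.lstsq(A,fl[:,2],rcond=None)[0]; print('floor rel TCP',round(s[2]-ee[2],4),'slope',s[:2].round(4))
import sys
lo=float(sys.argv[1])+ee[2]
k=m&(P[...,2]>lo)
q=P[k]; cc=circ(q[:,:2]); a=np.arctan2(q[:,1]-cc[1],q[:,0]-cc[0]); z=np.exp(6j*a).mean()
ph=np.degrees(np.angle(z))/6
Rt=np.array([[np.cos(yaw),np.sin(yaw)],[np.sin(yaw),-np.cos(yaw)]])
print('rim centre',cc.round(4),'tool',(Rt@(cc[:2]-ee[:2])).round(4),'phase',round(ph,2),'conf',round(abs(z),2),len(q),'zmed',np.median(q[:,2]).round(4))
E
python3 inhand.py 0.0
```

```text
time_s: 17.2
ee_pos: [0.5932, 0.2683, 0.1364]
eef_rot: [3.14, 0.001, 2.381]
force: [0.1, 0.1, -3.3]
grip_width: 0.0098
ee [0.5932 0.2683 0.1364] yaw 136.4 rp [1.799e+02 5.000e-02] w 0.009751383856002228 F [ 0.1  0.1 -3.3]
[(np.float64(-0.024), 1829), (np.float64(-0.022), 490), (np.float64(-0.02), 293), (np.float64(-0.018), 277), (np.float64(-0.016), 293), (np.float64(-0.014), 318), (np.float64(-0.012), 293), (np.float64(-0.01), 334), (np.float64(-0.008), 347), (np.float64(-0.006), 1321), (np.float64(-0.004), 2081), (np.float64(-0.002), 222), (np.float64(0.0), 210), (np.float64(0.002), 217), (np.float64(0.004), 893), (np.float64(0.006), 1541)]
floor rel TCP -0.0227 slope [ 0.0032 -0.0012]
rim centre [0.6251 0.3043 0.0459] tool [0.0018 0.0481] phase -13.83 conf 0.77 2863 zmed 0.1424
```

Now a good grip: level, tooth tops 6.5 mm above the TCP, pan centre 48 mm along tool +y. Moving over the head.

```bash
python3 go.py .4932 -.033 .136 88.2
```

```text
shift [-2.71 -5.74 -0.02] yaw now 136.4 q6 -0.441 twist 6.02
```

```bash
python3 -m creep '[[[-0.2,-0.4,0],0.5,0],[[-0.5,-1,0],1.2,0],[[-0.8,-1.7,0],2,0],[[-1.1,-2.4,0],2.8,0],[[-1.4,-3.1,0],3.6,0],[[-1.8,-3.8,0],4.4,0],[[-2.1,-4.5,0],5.2,0],[[-2.4,-5.1,0],5.8,0],[[-2.6,-5.5,0],6,0],[[-2.71,-5.74,0],6.02,0],[[-2.71,-5.74,0],6.02,0],[[-2.71,-5.74,0],6.02,0]]' 50
python3 inhand.py 0.0; python3 go.py .4932 -.033 .096 88.2
python3 - <<'E'
from h import *
save(cam('wrist'),'w11.png')
E
```

```text
time_s: 18.45
ee_pos: [0.4932, -0.0326, 0.1348]
eef_rot: [-3.141, -0.0, 1.541]
force: [0.2, -0.4, -3.0]
grip_width: 0.0095
ee [ 0.4932 -0.0326  0.1348] yaw 88.28 rp [-1.7997e+02 -2.0000e-02] w 0.009548037509902588 F [ 0.2 -0.4 -3. ]
[(np.float64(-0.024), 1990), (np.float64(-0.022), 434), (np.float64(-0.02), 278), (np.float64(-0.018), 279), (np.float64(-0.016), 301), (np.float64(-0.014), 305), (np.float64(-0.012), 319), (np.float64(-0.01), 333), (np.float64(-0.008), 338), (np.float64(-0.006), 1555), (np.float64(-0.004), 1854), (np.float64(-0.002), 211), (np.float64(0.0), 214), (np.float64(0.002), 217), (np.float64(0.004), 1016), (np.float64(0.006), 1434)]
floor rel TCP -0.0228 slope [-0.0002  0.0003]
rim centre [ 0.5417 -0.0327  0.046 ] tool [0.0014 0.0485] phase -1.92 conf 0.77 2885 zmed 0.1408
shift [-0.01 -0.    0.78] yaw now 88.31 q6 -0.11 twist 0.01
```

View pics/w11.png

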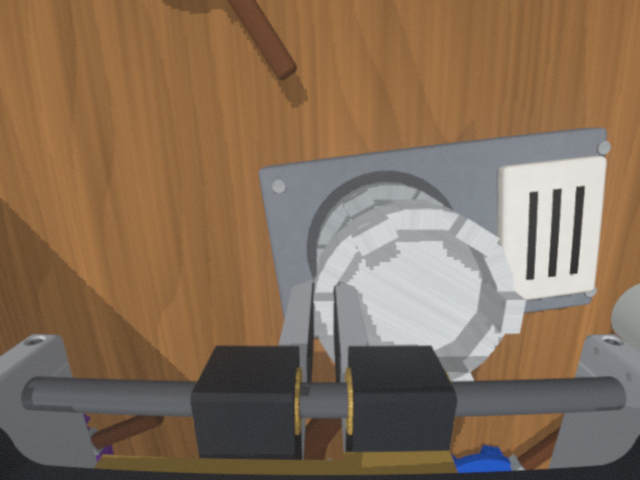

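The pan is over the head with centre and tooth phase both matching. Lowering in stages and watching the force.

```bash
python3 -m creep '[[[0,0,0.2],0,0],[[0,0,0.4],0,0],[[0,0,0.55],0,0],[[0,0,0.65],0,0],[[0,0,0.72],0,0],[[0,0,0.72],0,0]]' 50
python3 -m creep '[[[0,0,0.05],0,0],[[0,0,0.1],0,0],[[0,0,0.15],0,0],[[0,0,0.2],0,0],[[0,0,0.2],0,0]]' 50
```

```text
time_s: 19.15
ee_pos: [0.493, -0.0331, 0.0986]
eef_rot: [-3.141, -0.0, 1.54]
force: [-0.8, 0.7, -2.2]
grip_width: 0.0096
time_s: 19.65
ee_pos: [0.4935, -0.0326, 0.0901]
eef_rot: [3.14, -0.001, 1.54]
force: [-6.4, 6.3, 13.5]
grip_width: 0.0096
```

```bash
python3 -m creep '[[[-0.02,-0.02,0.02],0,0],[[-0.02,-0.02,0.04],0,0],[[-0.02,-0.02,0.06],0,0],[[-0.02,-0.02,0.06],0,0]]' 50
```

```text
time_s: 20.05
ee_pos: [0.4929, -0.0331, 0.0867]
eef_rot: [3.139, -0.002, 1.541]
force: [0.9, 9.5, 3.4]
grip_width: 0.0098
```

Nearly home. Releasing, rising slightly, and measuring.

```bash
python3 -m creep '[[[0,0,0],0,0.15],[[0,0,0],0,0.3],[[0,0,0],0,0.4],[[0,0,0],0,0.4],[[0,0,-0.4],0,0.4],[[0,0,-1],0,0.4],[[0,0,-1.7],0,0.4],[[-0.6,0,-2.4],0,0.4],[[-1.4,0,-2.9],0,0.4],[[-1.8,0,-2.9],0,0.4],[[-1.8,0,-2.9],0,0.4]]' 30
python3 - <<'E'
from h import *
c=cam('wrist'); save(c,'w12.png'); P=cloud(c); 
print(teeth(P,(.5412,-.033),.087,.098)); d=np.hypot(P[...,0]-.5412,P[...,1]+.033)
fl=P[(d<.028)];fl=fl[(fl[:,2]>.05)&(fl[:,2]<.08)]; A=np.c_[fl[:,:2]-[.5412,-.033],np.ones(len(fl))]; print('floor',np.linalg.lstsq(A,fl[:,2],rcond=None)[0])
z=P[(d<.054)&(d>.043)][:,2]; print(np.histogram(z,np.arange(.07,.11,.002)))
E
```

```text
time_s: 21.15
ee_pos: [0.4892, -0.1261, 0.2315]
eef_rot: [3.141, 0.001, 1.537]
force: [-0.8, 1.1, -0.5]
grip_width: 0.0379
(array([ 0.54061882, -0.03469585,  0.04779945]), np.float64(-0.25361092632410215), np.float64(0.770136419962962), 1893)
floor [ 0.00167839 -0.00186712  0.06342826]
(array([  46,   50,   51,   49,   45,  893, 1537,   57,   27,   23,  527,
       1117,   19,    0,    0,    0,    0,    0,    0]), array([0.07 , 0.072, 0.074, 0.076, 0.078, 0.08 , 0.082, 0.084, 0.086,
       0.088, 0.09 , 0.092, 0.094, 0.096, 0.098, 0.1  , 0.102, 0.104,
       0.106, 0.108]))
```

View pics/w12.png

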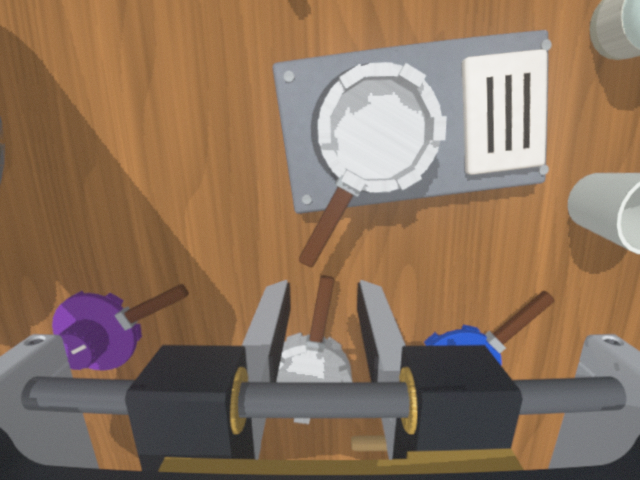

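Pan 1 is home: tooth tops at z 0.092, floor level, centre within 1.5 mm. Pan 2 is at (312,370). Next I'll move above its rim tooth at 138° and measure again.

```bash
python3 -m creep '[[[-0.4,-0.1,0],0.6,1],[[-1.1,-0.3,0.1],1.5,1],[[-1.8,-0.5,0.3],2.4,1],[[-2.5,-0.8,0.7],3.3,1],[[-3.1,-1,1.2],4.2,1],[[-3.37,-1.1,1.7],4.96,1],[[-3.37,-1.1,2.1],4.96,1],[[-3.37,-1.1,2.2],4.96,1],[[-3.37,-1.1,2.2],4.96,1]]' 30
python3 - <<'E'
from h import *
for n in ('wrist','scene'):
    c=cam(n); P=cloud(c)
    if n=='wrist': save(c,'w13.png')
    print(teeth(P,(.4645,-.3245),.041,.052))
E
python3 go.py .4286 -.2926 .040 48.4
```

```text
time_s: 22.1
ee_pos: [0.4294, -0.2898, 0.1206]
eef_rot: [-3.14, -0.0, 0.849]
force: [0.0, 0.5, 0.2]
grip_width: 0.094
(array([ 0.46397111, -0.32427758,  0.04785683]), np.float64(18.161717543551525), np.float64(0.7455466225753137), 2127)
(array([ 0.46654053, -0.32467489,  0.04785649]), np.float64(18.607989649543033), np.float64(0.6861958145661783), 178)
shift [-0.05  0.01  1.64] yaw now 48.64 q6 0.057 twist 0.03
```

View pics/w13.png

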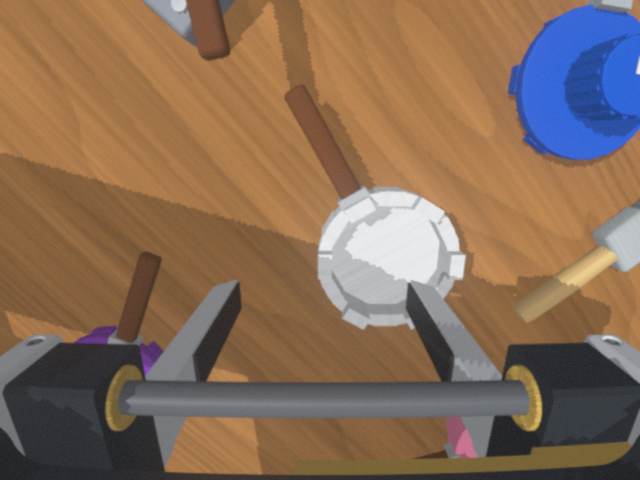

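The left finger will come down well clear of the purple lid's handle (140,295). The tooth to grip is at (328,262). Descending and closing with enough waiting time.

```bash
python3 -m creep '[[[0,0,0.4],0,1],[[0,0,0.8],0,1],[[0,0,1.2],0,1],[[0,0,1.5],0,1],[[-0.04,0,1.62],0,1],[[-0.04,0,1.62],0,0.5],[[-0.04,0,1.62],0,0.1],[[-0.04,0,1.62],0,0],[[-0.04,0,1.62],0,0],[[-0.04,0,1.62],0,0],[[-0.04,0,1.62],0,0],[[-0.04,0,1.62],0,0]]' 45
python3 -m creep '[[[0,0,0],0,0],[[0,0,0],0,0],[[0,0,0],0,0],[[0,0,0],0,0],[[0,0,0],0,0]]' 45
```

```text
time_s: 23.4
ee_pos: [0.4279, -0.2923, 0.0401]
eef_rot: [3.142, -0.0, 0.848]
force: [0.2, -0.2, -0.7]
grip_width: 0.0414
time_s: 23.9
ee_pos: [0.4279, -0.2923, 0.0401]
eef_rot: [3.142, -0.0, 0.847]
force: [-0.0, 0.4, 0.3]
grip_width: 0.0091
```

```bash
python3 -m creep '[[[0,0,0],0,0],[[0,0,-0.1],0,0],[[0,0,-0.4],0,0],[[0,0,-0.8],0,0],[[0,0,-1.2],0,0],[[0,0,-1.6],0,0],[[0,0,-2],0,0],[[0,0,-2.3],0,0],[[0,0,-2.4],0,0],[[0,0,-2.4],0,0]]' 50
python3 inhand.py 0.0
python3 - <<'E'
from h import *
P=cloud(cam('wrist'))
save(cam('top'),'t2.png')
E
```

```text
time_s: 24.9
ee_pos: [0.4279, -0.2923, 0.1604]
eef_rot: [3.141, 0.0, 0.848]
force: [-0.7, 0.8, -2.9]
grip_width: 0.0098
ee [ 0.4279 -0.2923  0.1604] yaw 48.56 rp [179.97   0.  ] w 0.009774530279505981 F [-0.7  0.8 -2.9]
[(np.float64(-0.024), 2062), (np.float64(-0.022), 402), (np.float64(-0.02), 266), (np.float64(-0.018), 240), (np.float64(-0.016), 302), (np.float64(-0.014), 292), (np.float64(-0.012), 286), (np.float64(-0.01), 304), (np.float64(-0.008), 330), (np.float64(-0.006), 1577), (np.float64(-0.004), 1949), (np.float64(-0.002), 413), (np.float64(0.0), 228), (np.float64(0.002), 213), (np.float64(0.004), 1090), (np.float64(0.006), 1414)]
floor rel TCP -0.0228 slope [-0.001  -0.0005]
rim centre [ 0.4659 -0.3234  0.046 ] tool [0.0019 0.0491] phase 18.45 conf 0.76 2946 zmed 0.1663
```

View pics/t2.png

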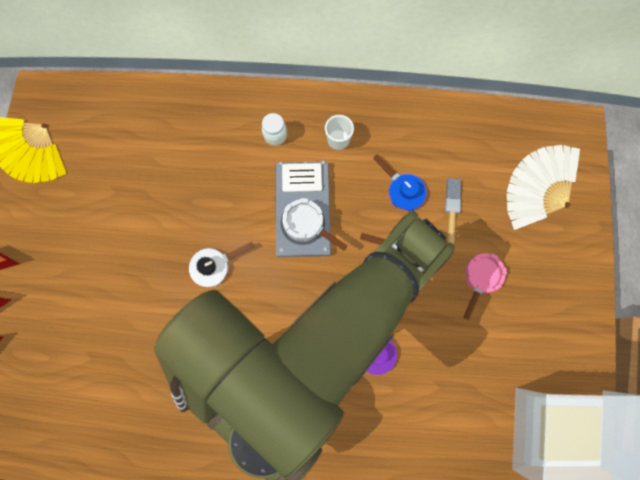

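Pan 1 is still on the head at (303,221). Pan 2 is held level, handle at 78.5°. Next I'll carry it over the stack with its handle turned to about 59°.

```bash
python3 go.py .5158 .0077 .16 29.4
```

```text
shift [ 5.66 -2.64 -0.01] yaw now 48.56 q6 0.053 twist 2.39
```

```bash
python3 -m creep '[[[0.4,-0.2,0],0.2,0],[[1,-0.5,0],0.5,0],[[1.7,-0.8,0],0.8,0],[[2.4,-1.1,0],1.1,0],[[3.1,-1.5,0],1.4,0],[[3.8,-1.8,0],1.7,0],[[4.5,-2.1,0],2,0],[[5.1,-2.4,0],2.2,0],[[5.5,-2.55,0],2.39,0],[[5.66,-2.64,0],2.39,0],[[5.66,-2.64,0],2.39,0],[[5.66,-2.64,0],2.39,0]]' 50
python3 inhand.py 0.0
python3 - <<'E'
from h import *
c=cam('wrist');save(c,'w14.png')
c=cam('scene');P=cloud(c); save(c,'s2.png'); print(teeth(P,(.541,-.034),.087,.098))
E
```

```text
time_s: 26.25
ee_pos: [0.5159, 0.0064, 0.1597]
eef_rot: [-3.141, 0.001, 0.514]
force: [0.6, -1.2, -2.3]
grip_width: 0.0095
ee [0.5159 0.0064 0.1597] yaw 29.45 rp [-1.7999e+02  4.0000e-02] w 0.009512397109718304 F [ 0.6 -1.2 -2.3]
[(np.float64(-0.024), 2098), (np.float64(-0.022), 377), (np.float64(-0.02), 260), (np.float64(-0.018), 261), (np.float64(-0.016), 293), (np.float64(-0.014), 280), (np.float64(-0.012), 281), (np.float64(-0.01), 328), (np.float64(-0.008), 309), (np.float64(-0.006), 1789), (np.float64(-0.004), 1769), (np.float64(-0.002), 400), (np.float64(0.0), 219), (np.float64(0.002), 216), (np.float64(0.004), 1235), (np.float64(0.006), 1273)]
floor rel TCP -0.0229 slope [-0.0012 -0.0004]
rim centre [ 0.5419 -0.0354  0.046 ] tool [0.002  0.0493] phase -0.68 conf 0.76 2947 zmed 0.1656
(array([ 0.54209422, -0.03712542,  0.05013363]), np.float64(-0.5117792492175404), np.float64(0.6590997659296317), 129)
```

View pics/w14.png

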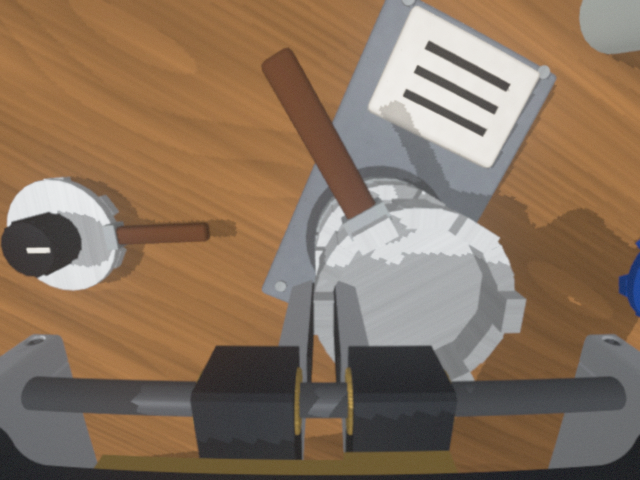

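View pics/s2.png

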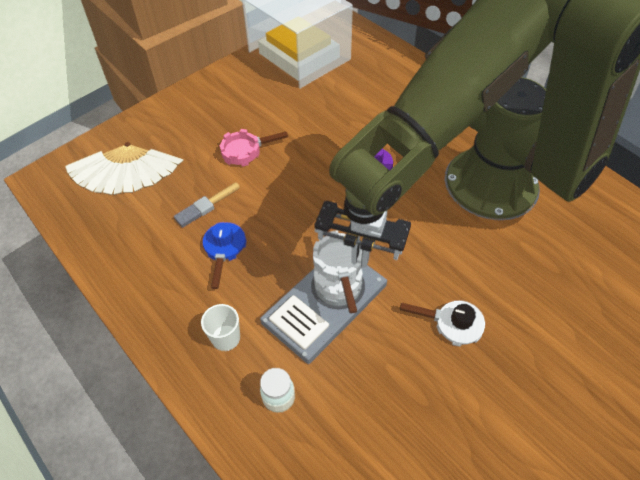

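Pan 2 is above the stack, centre within about 1 mm and phase within 0.5°. Lowering.

```bash
python3 -m creep '[[[0,0,0.2],0,0],[[0,0,0.35],0,0],[[0,0,0.45],0,0],[[0,0,0.55],0,0],[[0,0,0.6],0,0],[[0,0,0.6],0,0]]' 50
python3 -m creep '[[[0,0,0.05],0,0],[[0,0,0.1],0,0],[[0,0,0.15],0,0],[[0,0,0.15],0,0]]' 50
```

```text
time_s: 27.0
ee_pos: [0.5161, 0.0072, 0.1297]
eef_rot: [-3.141, 0.0, 0.514]
force: [0.6, 0.5, -2.2]
grip_width: 0.0094
time_s: 27.4
ee_pos: [0.5161, 0.0072, 0.1223]
eef_rot: [-3.141, 0.0, 0.514]
force: [0.1, -0.2, -3.6]
grip_width: 0.0095
```

Meshing with no contact force, 4 mm to go.

```bash
python3 -m creep '[[[0,0,0.03],0,0],[[0,0,0.06],0,0],[[0,0,0.08],0,0],[[0,0,0.08],0,0]]' 50
```

```text
time_s: 27.8
ee_pos: [0.5162, 0.0072, 0.1185]
eef_rot: [-3.142, 0.0, 0.514]
force: [-0.1, 1.1, -3.1]
grip_width: 0.0096
```

```bash
python3 -m creep '[[[0,0,0],0,0.15],[[0,0,0],0,0.3],[[0,0,0],0,0.4],[[0,0,0],0,0.4],[[0,0,-0.4],0,0.4],[[0,0,-1],0,0.4],[[0,0,-1.7],0,0.4],[[-0.6,0,-2.2],0,0.4],[[-1.4,0.4,-2.4],0,0.4],[[-1.8,0.8,-2.4],0,0.4],[[-1.8,0.8,-2.4],0,0.4]]' 30
cat > stack.py <<'E'
import sys; from h import *
n=sys.argv[1]; lo,hi=float(sys.argv[2]),float(sys.argv[3])
c=cam(n); P=cloud(c); save(c,sys.argv[4])
print(teeth(P,(.541,-.034),lo,hi)); d=np.hypot(P[...,0]-.541,P[...,1]+.034)
fl=P[(d<.028)];fl=fl[(fl[:,2]>lo-.04)&(fl[:,2]<lo)]; A=np.c_[fl[:,:2]-[.541,-.034],np.ones(len(fl))]; print('floor',np.linalg.lstsq(A,fl[:,2],rcond=None)[0].round(4))
z=P[(d<.054)&(d>.043)][:,2]; h,b=np.histogram(z,np.arange(lo-.02,hi+.01,.002)); print(b[:-1].round(3)[h>100],h[h>100])
E
python3 stack.py wrist .118 .132 w15.png
```

```text
time_s: 28.9
ee_pos: [0.4568, -0.074, 0.2393]
eef_rot: [3.14, -0.001, 0.511]
force: [-0.5, -0.3, 0.0]
grip_width: 0.0378
(array([ 0.53952659, -0.03527655,  0.047844  ]), np.float64(-0.3930340712643927), np.float64(0.7716089140329567), 2277)
floor [-0.0004 -0.0006  0.0953]
[0.112 0.114 0.122 0.124] [1078 1797  677 1251]
```

View pics/w15.png

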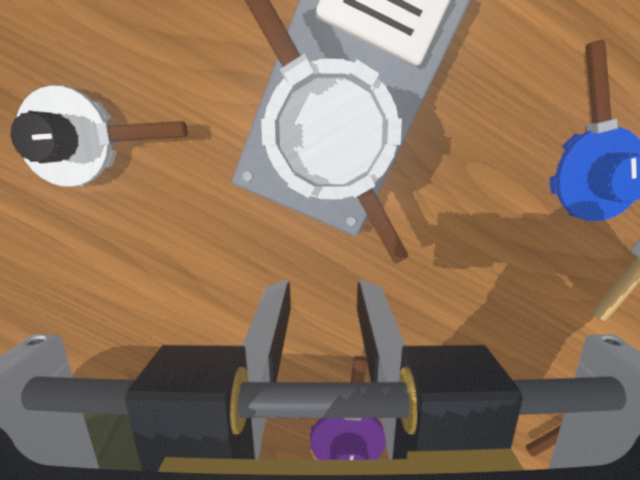

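Pan 2 is home too: rim at z 0.124, floor 32 mm above pan 1's and level, handles opposite each other. Next I'll measure the lid at (50,137).

```bash
cat > lid.py <<'E'
from h import *
for n in ('wrist','top','scene'):
    c=cam(n);H,S,V=masks(c);P=cloud(c)
    d=np.hypot(P[...,0]-.401,P[...,1]-.219)
    try:
        m=(P[...,2]>.056)&(P[...,2]<.072)&(d<.04); q=P[m]; zt=np.median(q[:,2]); k=blob(m,*np.argwhere(m).mean(0)[::-1])
        cap=circ(onplane(c,contour(k),.063)[:,:2])
        hm=(S>80)&(V<140)&(P[...,2]>.015)&(P[...,2]<.04)&(d>.06)&(d<.16); hq=P[hm]; mm=np.median(hq,0)
        l=cv2.fitLine(hq[:,:2].astype(np.float32),cv2.DIST_HUBER,0,.01,.01).ravel()
        print(n,'cap',cap.round(4),zt.round(4),'handle',np.degrees(np.arctan2(mm[1]-cap[1],mm[0]-cap[0])).round(2),np.degrees(np.arctan2(l[1],l[0])).round(2),mm[2].round(4),len(hq))
    except Exception as e: print(n,e)
E
python3 lid.py; python3 go.py .40 .22 .2
```

```text
wrist cap [0.4006 0.2144 0.0252] 0.063 handle -58.34 -58.52 0.0299 1248
top cap [0.3985 0.2157 0.0228] 0.0634 handle -59.43 -59.59 0.0296 161
scene cap [0.402  0.2174 0.0241] 0.063 handle -58.43 -58.89 0.0298 275
shift [ 1.86 -5.64  0.77] yaw now 29.47 q6 0.823
```

```bash
python3 -m creep '[[[0.2,-0.4,0],-1,0.6],[[0.4,-1,0],-2,0.8],[[0.6,-1.7,0],-3,1],[[0.8,-2.4,0],-4,1],[[1,-3.1,0],-5,1],[[1.2,-3.8,0],-6,1],[[1.5,-4.5,0.2],-7,1],[[1.7,-5.1,0.5],-8,1],[[1.8,-5.4,0.8],-9,1],[[1.86,-5.6,1.1],-10,1],[[1.86,-5.6,1.3],-11,1],[[1.86,-5.6,1.3],-12,1]]' 30
python3 -m creep '[[[0,0,0],-1,1],[[0,0,0],-2,1],[[0,0,0],-3,1],[[0,0,0],-4,1],[[0,0,0],-5,1],[[0,0,0],-6,1],[[0,0,0],-7,1],[[0,0,0],-8,1],[[0,0,0],-9,1],[[0,0,0],-10,1],[[0,0,0],-10.6,1],[[0,0,0],-10.6,1]]' 30
python3 go.py .4005 .2165 .049; python3 lid.py;python3 - <<'E'
from h import *
save(cam('wrist'),'w16.png')
E
```

```text
time_s: 30.3
ee_pos: [0.3999, 0.2187, 0.1719]
eef_rot: [-3.139, -0.001, 2.197]
force: [0.2, 0.4, -0.2]
grip_width: 0.094
time_s: 31.5
ee_pos: [0.4006, 0.2184, 0.1733]
eef_rot: [3.141, -0.001, -2.611]
force: [0.9, 0.4, 0.2]
grip_width: 0.094
shift [ 0.02 -0.03  2.49] yaw now -149.62 q6 -1.682 wrist cap [0.398  0.2171 0.024 ] 0.0633 handle -58.52 -58.83 0.0301 1555
top cap [0.3999 0.2104 0.0197] 0.0634 handle -58.26 -58.89 0.0293 174
scene cap [0.4019 0.2174 0.024 ] 0.0628 handle -58.08 -58.8 0.03 276
```

View pics/w16.png

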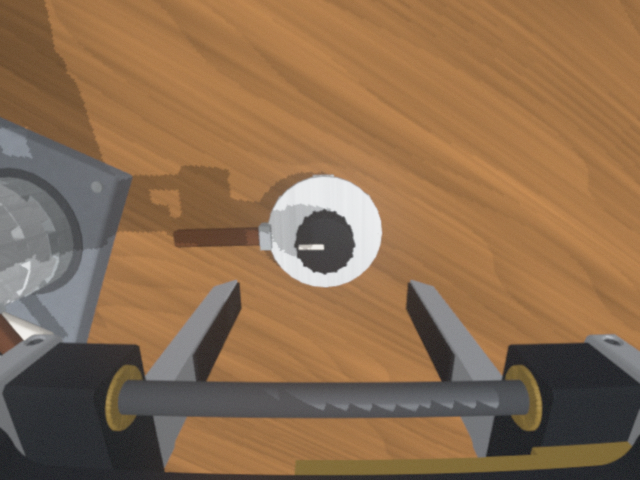

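Cap centred at (325,243), handle to the left in line with the left finger. I'll pre-close to 61 mm so the fingers come down inside the handle's root.

```bash
python3 -m creep '[[[0,-0.02,0],0,0.65],[[0,-0.02,0.4],0,0.65],[[0,-0.02,0.8],0,0.65],[[0,-0.02,1.2],0,0.65],[[0,-0.02,1.6],0,0.65],[[0,-0.02,2],0,0.65],[[0,-0.02,2.3],0,0.65],[[0,-0.02,2.46],0,0.65],[[0,-0.02,2.46],0,0.4],[[0,-0.02,2.46],0,0.3],[[0,-0.02,2.46],0,0.2],[[0,-0.02,2.46],0,0.2]]' 30
python3 -m creep '[[[0,0,0],0,0.2],[[0,0,0],0,0.2],[[0,0,0],0,0.2]]' 45
python3 go.py .4005 .2165 .049
```

```text
time_s: 32.9
ee_pos: [0.4016, 0.2169, 0.0511]
eef_rot: [-3.142, 0.001, -2.614]
force: [-0.3, 1.2, -0.9]
grip_width: 0.0477
time_s: 33.2
ee_pos: [0.4016, 0.217, 0.051]
eef_rot: [-3.142, 0.001, -2.614]
force: [-0.8, 1.5, 3.3]
grip_width: 0.048
shift [0.02 0.   0.04] yaw now -149.76 q6 -1.684
```

```bash
python3 -m creep '[[[0,0,-0.1],0,0.2],[[0,0,-0.3],0,0.2],[[0,0,-0.7],0,0.2],[[0,0,-1.2],0,0.2],[[0,0,-1.7],0,0.2],[[0,0,-2.2],0,0.2],[[0,0,-2.6],0,0.2],[[0,0,-2.9],0,0.2],[[0,0,-3],0,0.2],[[0,0,-3],0,0.2]]' 50
cat > lidhand.py <<'E'
from h import *
o=telemetry.get_obs(); c=cam('wrist'); P=cloud(c); ee=o['ee_pos']; yaw=o['eef_rot'][2]
print('ee',ee.round(4),np.degrees(yaw).round(2),'F',o['force'].round(1),'w',o['grip_width'])
H,S,V=masks(c); d=np.hypot(P[...,0]-ee[0],P[...,1]-ee[1])
zp=ee[2]-.0265
m=(np.abs(P[...,2]-zp)<.008)&(d<.062)&(d>.026)&(S<60)&(V>90); q=P[m]; 
A=np.c_[q[:,:2]-ee[:2],np.ones(len(q))]; s=np.linalg.lstsq(A,q[:,2],rcond=None)[0]; print('plate z rel',(s[2]-ee[2]).round(4),'slope',s[:2].round(3),len(q))
ct=contour(blob(m,*np.argwhere(m).mean(0)[::-1],200)); x=onplane(c,cv2.convexHull(ct.astype(np.float32)).reshape(-1,2),s[2])[:,:2]
x=x[np.hypot(x[:,0]-ee[0],x[:,1]-ee[1])>.046]; print('plate centre',circ(x).round(4),len(x))
hm=(S>80)&(V<140)&(np.abs(P[...,2]-zp)<.015)&(d>.06)&(d<.16); hq=P[hm]
if len(hq)>50:
    mm=np.median(hq,0); l=cv2.fitLine(hq[:,:2].astype(np.float32),cv2.DIST_HUBER,0,.01,.01).ravel()
    print('handle',np.degrees(np.arctan2(mm[1]-ee[1],mm[0]-ee[0])).round(2),np.degrees(np.arctan2(l[1],l[0])).round(2),len(hq))
save(c,'w17.png')
E
python3 lidhand.py; python3 go.py .541 -.0345 .2 -151.3
```

```text
time_s: 34.2
ee_pos: [0.4014, 0.2168, 0.2011]
eef_rot: [-3.141, 0.001, -2.614]
force: [-0.5, 0.1, -4.6]
grip_width: 0.0475
ee [0.4014 0.2168 0.2011] -149.76 F [-0.5  0.1 -4.6] w 0.04752539404163242
plate z rel -0.0259 slope [0.024 0.001] 12042
plate centre [0.4013 0.2139 0.0544] 33
handle -60.97 -58.69 3542
shift [ 0.11 -5.75  0.01] yaw now -149.76 q6 -1.684 twist 0.19
```

View pics/w17.png

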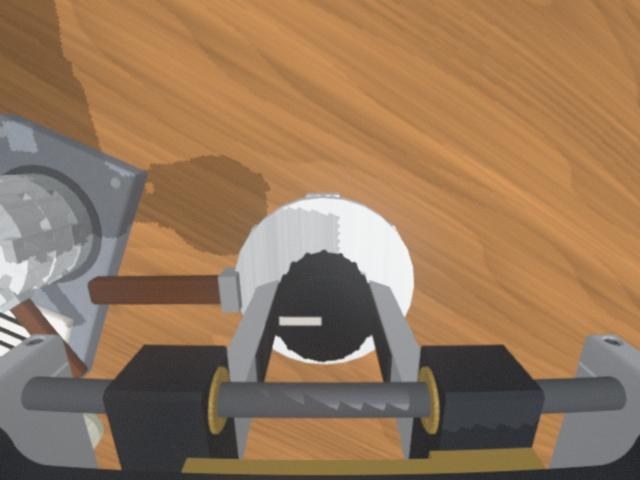

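The lid is held nearly level, handle at −58.7°. Carrying it over the stack.

```bash
python3 -m creep '[[[0,-0.4,0],0,0.2],[[0,-1,0],0.1,0.2],[[0,-1.7,0],0.2,0.2],[[0,-2.4,0],0.2,0.2],[[0.1,-3.1,0],0.2,0.2],[[0.1,-3.8,0],0.2,0.2],[[0.1,-4.5,0],0.2,0.2],[[0.1,-5.1,0],0.2,0.2],[[0.1,-5.5,0],0.2,0.2],[[0.1,-5.75,0],0.2,0.2],[[0.1,-5.75,0],0.2,0.2],[[0.1,-5.75,0],0.2,0.2]]' 50
python3 lidhand.py; python3 go.py .541 -.0345 .16 -151.3
python3 - <<'E'
from h import *
save(cam('scene'),'s3.png')
E
```

```text
time_s: 35.45
ee_pos: [0.5414, -0.0335, 0.2001]
eef_rot: [3.141, -0.001, -2.642]
force: [0.3, -0.3, -2.7]
grip_width: 0.0475
ee [ 0.5414 -0.0335  0.2001] -151.35 F [ 0.3 -0.3 -2.7] w 0.0475017450410764
plate z rel -0.0258 slope [ 0.024 -0.   ] 12092
plate centre [ 0.5423 -0.0369  0.0553] 32
handle -62.57 -60.37 3626
shift [ 0.02 -0.02  0.81] yaw now -151.32 q6 -2.2 twist -0.0
```

View pics/s3.png

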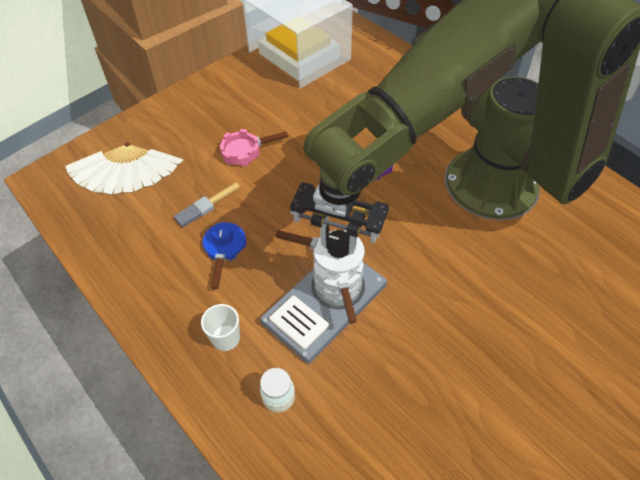

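View pics/w17.png

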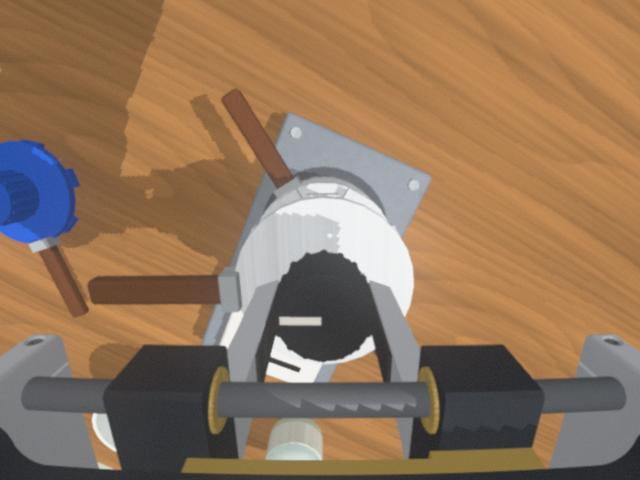

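Aligned: lid handle at −60.4°, pan 1's handle 60° away at (260,140). Lowering in stages.

```bash
python3 -m creep '[[[0,-0.01,0.2],0,0.2],[[0,-0.01,0.35],0,0.2],[[0,-0.01,0.45],0,0.2],[[0,-0.01,0.55],0,0.2],[[0,-0.01,0.6],0,0.2],[[0,-0.01,0.6],0,0.2]]' 50
python3 -m creep '[[[0,0,0.05],0,0.2],[[0,0,0.1],0,0.2],[[0,0,0.13],0,0.2],[[0,0,0.13],0,0.2]]' 50
python3 -m creep '[[[0,0,0.03],0,0.2],[[0,0,0.05],0,0.2],[[0,0,0.05],0,0.2]]' 50
```

```text
time_s: 36.15
ee_pos: [0.542, -0.0345, 0.1702]
eef_rot: [3.141, -0.0, -2.642]
force: [-0.2, 0.5, -3.0]
grip_width: 0.0473
time_s: 36.55
ee_pos: [0.542, -0.0345, 0.1639]
eef_rot: [3.141, -0.0, -2.642]
force: [0.1, 0.8, -3.5]
grip_width: 0.0476
time_s: 36.85
ee_pos: [0.542, -0.0345, 0.1614]
eef_rot: [3.141, -0.0, -2.642]
force: [0.4, -0.1, -3.1]
grip_width: 0.0474
```

```bash
python3 -m creep '[[[0,0,0.02],0,0.2],[[0,0,0.03],0,0.2],[[0,0,0.03],0,0.2]]' 50
python3 -m creep '[[[0,0,0.01],0,0.2],[[0,0,0.02],0,0.2],[[0,0,0.02],0,0.2]]' 50
```

```text
time_s: 37.15
ee_pos: [0.5422, -0.0345, 0.1609]
eef_rot: [-3.141, 0.001, -2.642]
force: [-3.8, 0.9, 5.0]
grip_width: 0.0476
time_s: 37.45
ee_pos: [0.5423, -0.0344, 0.1608]
eef_rot: [-3.141, 0.001, -2.642]
force: [-8.0, 1.3, 13.7]
grip_width: 0.0476
```

The lid bottomed at TCP z 0.161 with a firm contact force, which is meshed height since out of mesh would be 8 mm higher. I'll release and verify before tightening.

```bash
python3 -m creep '[[[0,0,-0.03],0,0.4],[[0,0,-0.03],0,0.6],[[0,0,-0.03],0,0.65],[[0,0,-0.03],0,0.65]]' 30
python3 lidhand.py
python3 - <<'E'
from h import *
for n in ('scene','top'):
    c=cam(n);P=cloud(c);H,S,V=masks(c); d=np.hypot(P[...,0]-.541,P[...,1]+.0345)
    q=P[(d<.05)&(d>.03)&(S<60)&(V>100)&(P[...,2]>.12)&(P[...,2]<.145)]; print(n,'plate',np.median(q[:,2]).round(4),len(q))
    q=P[(d<.023)&(P[...,2]>.15)&(P[...,2]<.185)]; print('cap',np.median(q,0).round(4) if len(q) else None,len(q))
E
python3 go.py .541 -.0345 .161
```

```text
time_s: 37.85
ee_pos: [0.5422, -0.0345, 0.1605]
eef_rot: [-3.142, 0.0, -2.642]
force: [-0.1, 0.8, 0.1]
grip_width: 0.061
ee [ 0.5422 -0.0345  0.1605] -151.36 F [-0.1  0.8  0.1] w 0.06099119763782303
plate z rel -0.0259 slope [ 0.012 -0.002] 11993
plate centre [ 0.54   -0.0369  0.0527] 42
handle -62.52 -60.84 3674
scene plate 0.1353 576
cap [ 0.5428 -0.0304  0.1738] 375
top plate 0.1349 57
cap None 0
shift [ 0.02  0.01 -0.01] yaw now -151.36 q6 -2.202
```

Plate top at 0.1350, expected 0.134, so the lid is home. Now I'll regrip the cap and screw it clockwise.

```bash
python3 -m creep '[[[0.02,0,0],0,0.4],[[0.02,0,0],0,0.2],[[0.02,0,0],0,0.2],[[0.02,0,0],0,0.2],[[0.02,0,0],0,0.2]]' 25
python3 -m creep '[[[0,0,0],1,0.2],[[0,0,0],2,0.2],[[0,0,0],3,0.2],[[0,0,0],4,0.2],[[0,0,0],5,0.2],[[0,0,0],6,0.2],[[0,0,0],7,0.2],[[0,0,0],8,0.2],[[0,0,0],9,0.2],[[0,0,0],10,0.2],[[0,0,0],11,0.2],[[0,0,0],12,0.2]]' 25
python3 -m creep '[[[0,0,0],1,0.2],[[0,0,0],2,0.2],[[0,0,0],3,0.2],[[0,0,0],4,0.2],[[0,0,0],5,0.2],[[0,0,0],6,0.2],[[0,0,0],7,0.2],[[0,0,0],8,0.2],[[0,0,0],9,0.2],[[0,0,0],10,0.2],[[0,0,0],11,0.2],[[0,0,0],12,0.2]]' 25
python3 - <<'E'
from h import *
o=telemetry.get_obs(); print(o['force'],o['moment'],o['qpos'][5],o['grip_width']); save(cam('wrist'),'w18.png')
E
```

```text
time_s: 38.5
ee_pos: [0.5412, -0.035, 0.1606]
eef_rot: [3.141, -0.0, -2.642]
force: [-0.6, -0.3, 0.9]
grip_width: 0.0472
time_s: 39.7
ee_pos: [0.5411, -0.0351, 0.1606]
eef_rot: [-3.141, 0.0, 1.96]
force: [-1.0, -0.9, 1.0]
grip_width: 0.0477
time_s: 40.9
ee_pos: [0.541, -0.0351, 0.1606]
eef_rot: [-3.142, 0.001, 0.285]
force: [-3.6, -1.2, -0.2]
grip_width: 0.0474
[-3.55397882 -1.2458974  -0.16749541] [-0.08374214  0.44567838  0.03355298] 1.1539997164710842 0.04742051517025786
```

View pics/w18.png

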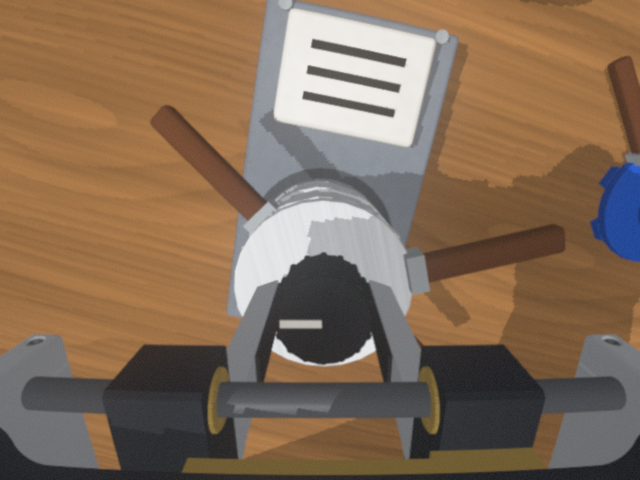

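The cap turned with the jaws and the lid handle stayed put at (490,255). That is 3.35 rad so far. Finishing the turn to the tight stop.

```bash
python3 -m creep '[[[0,0,0],1,0.2],[[0,0,0],2,0.2],[[0,0,0],3,0.2],[[0,0,0],4,0.2],[[0,0,0],4.6,0.2],[[0,0,0],4.9,0.2],[[0,0,0],4.9,0.2],[[0,0,0],4.9,0.2]]' 25
python3 - <<'E'
from h import *
o=telemetry.get_obs(); print(o['force'],o['moment'],o['qpos'][5],o['grip_width'])
E
```

```text
time_s: 41.75
ee_pos: [0.5411, -0.0349, 0.1606]
eef_rot: [-3.141, 0.0, -0.391]
force: [-2.3, 1.6, 0.3]
grip_width: 0.0474
[-2.25845915  1.58936807  0.31143059] [ 0.33190055  0.43284527 -0.02034794] 1.8296363366816117 0.04739540927965342
```

```bash
python3 -m creep '[[[0,0,0],0.5,0.2],[[0,0,0],1,0.2],[[0,0,0],1.5,0.2],[[0,0,0],1.5,0.2]]' 25
python3 - <<'E'
from h import *
o=telemetry.get_obs(); print(o['force'],o['moment'],o['tau'][5],o['qpos'][5],o['grip_width']); save(cam('wrist'),'w19.png')
E
```

```text
time_s: 42.15
ee_pos: [0.5413, -0.035, 0.1606]
eef_rot: [-3.141, -0.0, -0.602]
force: [-0.5, 0.3, -0.0]
grip_width: 0.0477
[-0.53376619  0.27104789 -0.01206691] [0.25377775 0.00913397 0.0153788 ] 1.3175684586167336 2.0409904629674727 0.04765123209876395
```

View pics/w19.png

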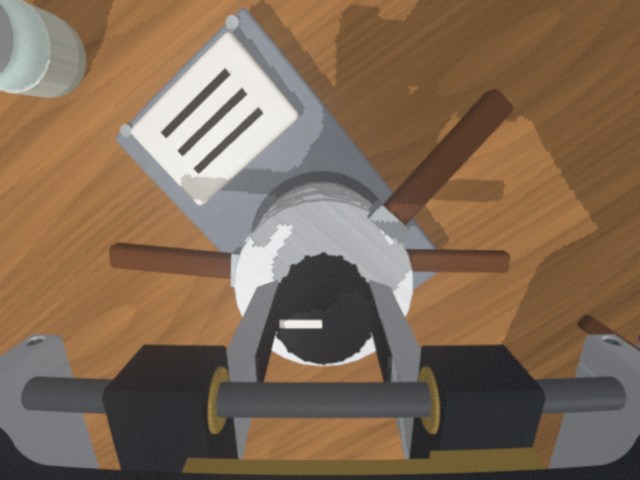

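Joint 6 torque rose to 1.3 N m, so the stop is reached. Releasing, rising, and measuring the stack.

```bash
python3 -m creep '[[[0,0,0],-0.2,0.3],[[0,0,0],-0.2,0.5],[[0,0,0],-0.2,0.65],[[0,0,0],-0.2,0.65],[[0,0,-0.4],-0.2,0.65],[[0,0,-1],-0.2,0.65],[[0,0,-1.6],-0.2,0.65],[[-0.4,0,-2],-0.2,0.65],[[-0.9,0,-2],-0.2,0.65],[[-1.2,0,-2],-0.2,0.65],[[-1.2,0,-2],-0.2,0.65]]' 25
cat > final.py <<'E'
from h import *
import sys
for n in ('wrist','scene','top'):
    c=cam(n);P=cloud(c);H,S,V=masks(c); X=np.array([.541,-.0345]); d=np.hypot(P[...,0]-X[0],P[...,1]-X[1])
    if n!='top': save(c,sys.argv[1]+n+'.png')
    q=P[(d<.05)&(d>.028)&(S<60)&(V>90)&(P[...,2]>.125)&(P[...,2]<.15)]
    if len(q)>30: 
        A=np.c_[q[:,:2]-X,np.ones(len(q))]; print(n,'plate',np.linalg.lstsq(A,q[:,2],rcond=None)[0].round(4),len(q))
    q=P[(d<.03)&(P[...,2]>.165)&(P[...,2]<.185)]
    if len(q)>30: print('  cap',circ(cv2.convexHull(q[:,:2].astype(np.float32)).reshape(-1,2)).round(4),np.median(q[:,2]).round(4))
    for nm,z in (('pan1',.076),('pan2',.108),('lid',.134)):
        hm=(S>80)&(V<150)&(np.abs(P[...,2]-z-.003)<.010)&(d>.065)&(d<.16)
        k,l,st,ce=cv2.connectedComponentsWithStats(hm.astype(np.uint8))
        for i in range(1,k):
            if st[i,4]>60:
                hq=P[l==i]; mm=np.median(hq,0); dd=d[l==i]; t=hq[dd>np.percentile(dd,97)].mean(0)
                print('  ',nm,'yaw',np.degrees(np.arctan2(mm[1]-X[1],mm[0]-X[0])).round(1),'z',mm[2].round(4),'tip',t.round(3),st[i,4])
E
python3 final.py f1
```

```text
time_s: 43.3
ee_pos: [0.4911, -0.0003, 0.2611]
eef_rot: [-3.141, -0.001, -0.574]
force: [0.5, 0.0, 0.0]
grip_width: 0.0613
wrist plate [ 0.0025 -0.0005  0.1343] 7951
  cap [ 0.5412 -0.0359  0.0251] 0.1732
   pan1 yaw -124.9 z 0.082 tip [ 0.462 -0.147  0.081] 1222
   pan2 yaw 49.3 z 0.1142 tip [0.63  0.07  0.114] 1520
   lid yaw -74.8 z 0.1401 tip [ 0.578 -0.169  0.14 ] 2250
scene plate [-0.0007 -0.0038  0.1353] 791
  cap [ 0.543  -0.0355  0.0247] 0.1739
   pan1 yaw -124.0 z 0.0832 tip [ 0.464 -0.149  0.082] 115
   pan2 yaw 49.4 z 0.1149 tip [0.631 0.072 0.114] 223
   lid yaw -73.3 z 0.1407 tip [ 0.578 -0.171  0.138] 255
top plate [0.0045 0.0033 0.1344] 163
  cap [ 0.5518 -0.0531  0.0106] 0.1731
   pan1 yaw -125.6 z 0.0817 tip [ 0.46  -0.149  0.081] 165
   lid yaw -76.4 z 0.1397 tip [ 0.575 -0.171  0.141] 193
```

```bash
ls pics | tail -3
```

```text
w8.png
w9.png
wrist0.png
```

View pics/f1wrist.png

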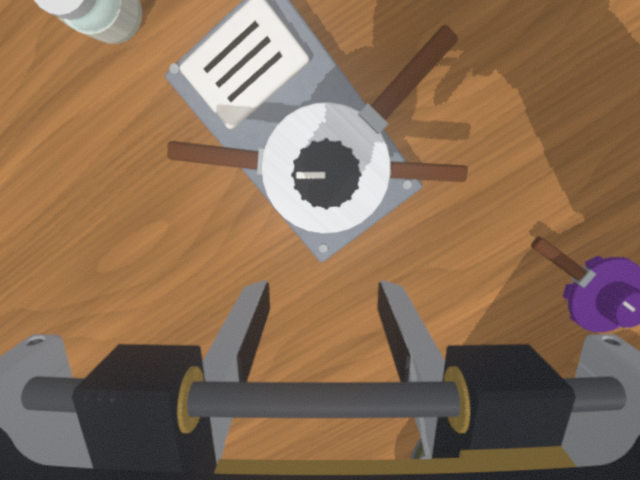

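View pics/f1scene.png

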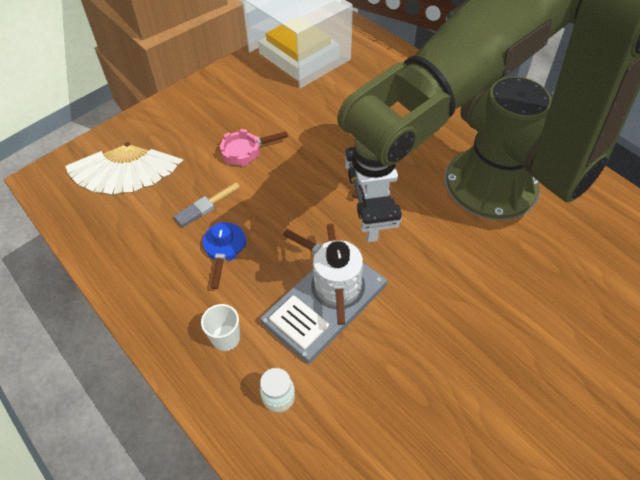

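All checks pass in three views. The lid plate is at z 0.1343–0.1353 (0.134 expected) and level. Play has opened the fan to about −125°, 49° and −75°. The closest handle tips are about 117 mm apart, against the 90 mm needed. The cap's white line is back within about 10° of its tight position relative to the lid handle. Jar, cup and brush look unmoved, and the gripper is clear.

```bash
python3 -c "
from station import ctrl,telemetry
o=telemetry.get_obs(); print(o['force'],o['time_s']); print(ctrl.hand_in())"
```

```text
[-0.24868625 -0.5332385  -0.31389984] 43.45
the job is handed in; nothing more can be done
None
```

I finished the job and handed it in at 43.5 s of the 210 s allowed; the station gave no verdict. I unscrewed the cap and set the lid aside. I then meshed both aluminium pans on the drive head (no third pan showed in any view), put the lid on top and screwed the cap tight.

**Last checks (wrist, scene and top views):**
- **Lid height:** the plate top read 0.134–0.135 m against 0.134 m expected, and it is level. The cap's centre is within about 2 mm of the head axis.
- **Pan heights:** after placing, pan 1's rim was at about 0.092 m and pan 2's at about 0.124 m, both at meshed height and level.
- **Handles:** they point to about −125°, 49° and −75°. The closest tips are about 117 mm apart, against the 90 mm required.
- **Robot and bystanders:** the gripper is clear with no contact force. The jar, cup and brush look unmoved in the picture; I did not measure them.

**What went wrong or disagreed:**
- **First grip on pan 1:** the jaws were still closing when I lifted, so it held only by a tooth. I set it down and gripped it deeper.
- **Head yaw:** the mixer housing suggested 5.5°, but the head's own teeth measured about −2°, so I used the teeth.
- **Handle drift:** tightening the cap turned the stack within its play, so the lid ended about 14° from where I placed it. It is still meshed and home.
- **Cap tightness:** it turned about 4.0 rad, then the last-joint torque rose to 1.3 N m, but the wrist moment stayed near zero. The white line is within about 10° of its original tight mark by eye.

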